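Put the spare fans away in their foam cut-outs

TASK

Put the four spare cooling fans away in the drawer: the large square fan, the small square fan, the long double fan and the round blower wheel, each into the foam cut-out of its own shape and size, the same way up as it lies now, and fully down on the cut-out's floor. Set each one down gently without dropping it, and leave the heat sink and the transformer where they are.

Things in the scene. Friction and masses are not known exactly. Their poses are not given: they have to be found in the camera images.
- fan60_mid (a point): The large square cooling fan: black plastic, 60 x 60 x 38 mm high, rotor facing up. Loose, lies flat on the bench. The point is its centre, 19 mm above its underside; z up, x and y along its sides. About 0.13 kg.
- fan40_mid (a point): The small square cooling fan: black plastic, 40 x 40 x 28 mm high, rotor facing up. Loose, lies flat on the bench. The point is its centre, 14 mm above its underside; z up, x and y along its sides. About 0.05 kg.
- twinfan_mid (a point): The long double fan: two small fans joined back to back, lying on its side, so an oblong black block 56 (x) x 40 (y) x 40 mm high with rotors at its two ends. Loose, lies flat on the bench. The point is its centre, 20 mm above its underside; z up, x and y along its sides. About 0.10 kg.
- blower_mid (a point): The round blower wheel: a black drum with upright blades round its rim, 60 mm across, 36 mm high. Loose, stands flat on the bench. The point is its centre, 18 mm above its underside; z up. About 0.11 kg.
- foam60_floor (a point): Cut-out for the large square fan: the large square one, 72 x 72 mm. Point: centre of the cut-out's flat light-grey floor, 32 mm above the bench; z up, x and y along its sides. 10 mm deep, in a dark foam block 104 x 104 mm, one of four side by side in the front of a fixed grey drawer on the bench. Foam tops are 42 mm, the drawer's rim and front at most 44 mm above the bench.
- foam40_floor (a point): Cut-out for the small square fan: the small square one, 52 x 52 mm. Point: centre of the cut-out's flat light-grey floor, 32 mm above the bench; z up, x and y along its sides. 10 mm deep, in a dark foam block 104 x 104 mm, one of four side by side in the front of a fixed grey drawer on the bench. Foam tops are 42 mm, the drawer's rim and front at most 44 mm above the bench.
- foamtwin_floor (a point): Cut-out for the long double fan: the oblong one, 68 mm along x, 52 mm along y. Point: centre of the cut-out's flat light-grey floor, 32 mm above the bench; z up, x and y along its sides. 10 mm deep, in a dark foam block 104 x 104 mm, one of four side by side in the front of a fixed grey drawer on the bench. Foam tops are 42 mm, the drawer's rim and front at most 44 mm above the bench.
- foamround_floor (a point): Cut-out for the round blower wheel: the round one, 72 mm across. Point: centre of the cut-out's flat light-grey floor, 32 mm above the bench; z up, x and y along its sides. 10 mm deep, in a dark foam block 104 x 104 mm, one of four side by side in the front of a fixed grey drawer on the bench. Foam tops are 42 mm, the drawer's rim and front at most 44 mm above the bench.
- heatsink_mid (a point): An aluminium heat sink with upright fins, 48 x 48 x 30 mm high, not a fan; loose among the fans. The point is its centre, 15 mm up. To be left alone.
- transformer_mid (a point): A small transformer, dark steel core with a copper-coloured coil, 48 x 40 x 40 mm high; loose among the fans. The point is its centre, 20 mm up. To be left alone.
Not all that is in view belongs to the job. Leave any purple look-alike of the part that bears foamtwin_floor alone.

How it is judged (in metres and radians):
At the end, for the whole second after the job is handed in: Each of the four fans lies released and at rest in the cut-out of its own shape and size: centre within 10 mm of the cut-out's centre seen from above, resting on its floor (height within 4 mm), upright within 0.1 rad (horizontal distance between fan60_mid and foam60_floor below 0.01 m and z of fan60_mid in the frame of foam60_floor between 0.015 and 0.023 m and angle between each of fan60_mid, fan40_mid, twinfan_mid, blower_mid's own z axis and vertical below 0.1 rad and linear speed of each of fan60, fan40, twinfan, blower below 0.02 m/s and horizontal distance between fan40_mid and foam40_floor below 0.01 m and z of fan40_mid in the frame of foam40_floor between 0.01 and 0.018 m and horizontal distance between twinfan_mid and foamtwin_floor below 0.01 m and z of twinfan_mid in the frame of foamtwin_floor between 0.016 and 0.024 m and horizontal distance between blower_mid and foamround_floor below 0.01 m and z of blower_mid in the frame of foamround_floor between 0.014 and 0.022 m); the robot touches nothing.
It fails at once if a fan is dropped into its cut-out (faster than 0.8 m/s, about 33 mm of free fall) ((horizontal distance between fan60_mid and foam60_floor below 0.03 m and height (world z) of fan60_mid below 0.13 m and linear speed of fan60 above 0.8 m/s) or (horizontal distance between fan40_mid and foam40_floor below 0.03 m and height (world z) of fan40_mid below 0.13 m and linear speed of fan40 above 0.8 m/s) or (horizontal distance between twinfan_mid and foamtwin_floor below 0.03 m and height (world z) of twinfan_mid below 0.13 m and linear speed of twinfan above 0.8 m/s) or (horizontal distance between blower_mid and foamround_floor below 0.03 m and height (world z) of blower_mid below 0.13 m and linear speed of blower above 0.8 m/s)).
It fails at once if the heatsink is moved by more than 25 mm (distance of heatsink_mid from where it was at the start of the episode above 0.025 m).
It fails at once if the transformer is moved by more than 25 mm (distance of transformer_mid from where it was at the start of the episode above 0.025 m).
It also fails if it takes over 99 s, if anything falls off the work surface, if the arm or the gripper's body presses on something with over 40 N, if the wrist force passes 120 N, or if a joint passes its speed limit or range.

ROBOT

A 6-joint arm with a two-finger parallel gripper is mounted at the origin on the work surface. World frame = base frame: x ahead of the robot, y to its left, z up, the work surface at z = 0. Lengths are in mm, angles in rad, forces in N, time in s.
With the tool pointing down it reaches from about 350 to 875 mm from the base axis. Payload 4.2 kg.
Tool frame: the origin (TCP) lies on the centre line of the jaws, within the pads' length; the fingertips stand 22 mm ahead of it and the grasp point (between the pads) lies 3 mm ahead of it (arm.nose_length is the distance from the TCP to the fingertips, in mm); z points along the fingers, x is the direction in which the jaws open and shut, and the axes are right-handed (so a half turn about z gives the same grasp; the last joint's range is limited). The gripper opens to 85 mm and grips with 20 to 120 N. Pads are 22 mm wide; open, the fingers measure 114 mm over their backs; the gripper's body (76 mm by 85 mm) begins 54 mm behind the grasp point. The pads swing forward as they close: fully open they stand 13 mm farther back than shut.
Start: joints at [1.574, 0.385, 0.008, 0, -1.194, -0.259], TCP at [158.105, 604.65, 253.312] pointing down, gripper open.
Joint ranges: [-3.14, 3.14], [-1.21, 2.06], [-1.07, 1.41], [-3.16, 2.05], [-2.99, -0.16], [-3.1, 3.1]. Speed limits (rad/s): [2.79, 2.79, 3.14, 3.14, 3.14, 3.14].

INTERFACE

Orientations are given as a unit quaternion [x, y, z, w].
In Python, from bench import telemetry, get_image, workorder, nets, arm gives the robot as it stands.
- The arm moves only by the tool apply_moves, never from a script. Its argument "steps" is a list of rows, each an object with "hand": the opening, from 0 (shut) to 1 (fully open); "xyz": the shift along the tool's x, y, z in cm, a list of three; "delta_rot": the turn, a rotation vector about the tool's x, y, z in rad, a list of three. In form: [{"hand": hand, "xyz": [x, y, z], "delta_rot": [wx, wy, wz]}, ...]. A call has 1 to 12 rows; each row is the pose to reach, as a shift and turn from the pose commanded when the call began, along the tool's axes at that moment; what a row does not reach only later rows make up. A row lasts 1/12 s, in which the tool goes at most 41.7 mm and 7.16 degrees, less where a joint would pass 70% of its speed; a pose out of reach is approached as far as the arm can. A call with a gripper value outside its range is refused whole. The fingers move at their own pace and stop on an object; the grip force is fixed at half the most. Time passes only in rows, so rows that repeat a pose let the fingers close. It gives the time, the measured TCP pose, the force and the opening at its end, in the units of the state.
- telemetry.read_state(): the state, without advancing time (a new reading comes with each control period).
- get_image(name): name is "side" or "top" or "wrist"; returns a dict with "frame" (480x640x3 uint8, blue, green, red), "fx", "fy", "cx", "cy" (pixels), "origin" and "orientation" of the camera in the world. Camera axes: x right, y down, z forward; pixel columns grow to the right and rows downward; lengths in mm; the calibration is good to about 2 mm. A picture is of the moment at which its call begins. There is no depth.
- workorder.job_done(): hands the job in, once; it reports no verdict.
Trained networks look in a picture, given as the dict that the camera call returned (one of the last four; its "shot" number tells which), for a name from the list of things; names that differ only in an ending like _2 or _b are one class to them, and where a whole thing is asked for, a point or a joint stands for the part that bears it (a point fixed in the world has none). Each returns a list of dicts, best first, with "confidence" (0 to 1); they miss things now and then, are a little off and sometimes report something else, mostly with a low value. They report only what shows in the picture. A call takes as long as a camera call. They do not tell look-alikes from the thing itself.
- nets.recognise(picture, label): "xyz" ([x, y, z] in mm, in world coordinates, good to about 4 mm: the middle of the surface that is visible of it).
- nets.outline_of(picture, label): "pixels" (480x640 bool, what is visible of it).
- nets.pinpoint(picture, label): "xyz" ([x, y, z] in mm, in world coordinates, good to about 4 mm: a listed point, or the origin of a listed thing).
The state is a dict: "clock": time; "joints": joint angles; "joint_vel": joint speeds; "joint_efforts": joint torques, N m; "position": TCP position; "ee_rot": TCP orientation; "contact_force": force on the tool from outside, world axes, zero at the start; "wrist_torque": the same for the moment, N m; "gripper_width": finger opening in mm.
Only numpy, scipy, OpenCV 4.12 (cv2) and the standard library are available. Lean on these libraries where they do the work, as an engineer would, in place of code of your own. Each camera call takes 0.05 s, during which the arm holds its last target.

## Working session

There is one attempt and no reset: what is moved stays moved. The work goes in short steps, Python scripts to look and compute and a tool call to move; the robot and the scene stay as the last step left them, time stands still between calls to the robot, and variables do not carry over. Pictures are saved under pics/ and viewed, and the job is handed in when it is done.

Besides the shell and the picture viewer there is one more tool, called after ">>>" as a command line: name --argument value ..., lists and objects as JSON in quotes. apply_moves: Moves the arm, as the interface text tells. Its arguments: {"type":"object","properties":{"steps":{"type":"array"}},"required":["steps"]}

```bash
ls; mkdir -p pics; cat > h.py <<'E'
import numpy as np, cv2
from bench import telemetry, get_image, workorder, nets, arm
from scipy.spatial.transform import Rotation as R
def snap(n,f):
    p=get_image(n); cv2.imwrite('pics/'+f,p['frame']); return p
def ray(p,u,v):
    d=np.array([(u-p['cx'])/p['fx'],(v-p['cy'])/p['fy'],1.0])
    d=R.from_quat(p['orientation']).apply(d); return np.array(p['origin']),d
def atz(p,u,v,z):
    o,d=ray(p,u,v); return o+d*(z-o[2])/d[2]
def proj(p,X):
    c=R.from_quat(p['orientation']).inv().apply(np.array(X)-np.array(p['origin']))
    return np.array([p['fx']*c[0]/c[2]+p['cx'],p['fy']*c[1]/c[2]+p['cy']])
E
python3 - <<'E'
from h import *
s=telemetry.read_state(); print(s)
N=['fan60_mid','fan40_mid','twinfan_mid','blower_mid','foam60_floor','foam40_floor','foamtwin_floor','foamround_floor','heatsink_mid','transformer_mid']
for c in ['top','side','wrist']:
    p=snap(c,c+'0.png'); print(c,p['shot'],p['origin'],p['fx'])
    if c!='wrist' or 1:
        for n in N:
            print(n,[(np.round(r['xyz']),round(r['confidence'],2)) for r in nets.pinpoint(p,n)[:4]])
E
```

```text
pics
{'clock': 0.0, 'joints': array([ 1.57359039e+00,  3.85560484e-01,  6.62480607e-03, -5.26043901e-04,
       -1.19400641e+00, -2.58578050e-01]), 'joint_vel': array([ 0.00069198,  0.0002574 , -0.00134421, -0.00043515, -0.00131615,
        0.00021409]), 'joint_efforts': array([ 3.04202758e-04, -3.92290306e+01,  1.88391727e+01,  4.18626890e+00,
       -4.68288417e-03,  3.70310396e-07]), 'position': array([157.97771829, 604.14489215, 252.21475415]), 'ee_rot': array([-6.11067663e-01,  7.91577602e-01, -7.02168113e-04, -8.47225513e-04]), 'contact_force': array([-0.3985339 , -0.19802622,  0.90753154]), 'wrist_torque': array([-0.05122603, -0.0087791 ,  0.03543771]), 'gripper_width': 85.45778807200251}
top 1 [ 407.14496259  -24.13817455 1111.76510121] 476.6496710881971
fan60_mid [(array([ 491., -348.,   17.]), 0.61)]
fan40_mid [(array([488., 351.,  15.]), 0.85)]
twinfan_mid [(array([462., -76.,  20.]), 0.91)]
blower_mid [(array([ 353., -322.,   18.]), 0.72)]
foam60_floor [(array([ 662., -198.,   34.]), 0.86), (array([ 490., -346.,   14.]), 0.47)]
foam40_floor [(array([650., -96.,  35.]), 0.
[... 662 characters left out ...]
 -321.,   20.]), 0.64)]
foam60_floor [(array([ 657., -200.,   28.]), 0.58)]
foam40_floor [(array([650., -96.,  34.]), 0.78), (array([ 347., -320.,   17.]), 0.49)]
foamtwin_floor [(array([228., 259.,  32.]), 0.86), (array([661., 316.,  32.]), 0.84), (array([ 720., -413.,   30.]), 0.77), (array([640.,   5.,  29.]), 0.69)]
foamround_floor [(array([632., 114.,  31.]), 0.63)]
heatsink_mid [(array([357., 319.,  20.]), 0.69)]
transformer_mid [(array([414., 199.,  20.]), 0.91)]
wrist 3 [231.71799641 585.43211337 374.19593921] 374.3822781125147
fan60_mid []
fan40_mid []
twinfan_mid []
blower_mid []
foam60_floor []
foam40_floor []
foamtwin_floor []
foamround_floor []
heatsink_mid []
transformer_mid []
```

View pics/top0.png

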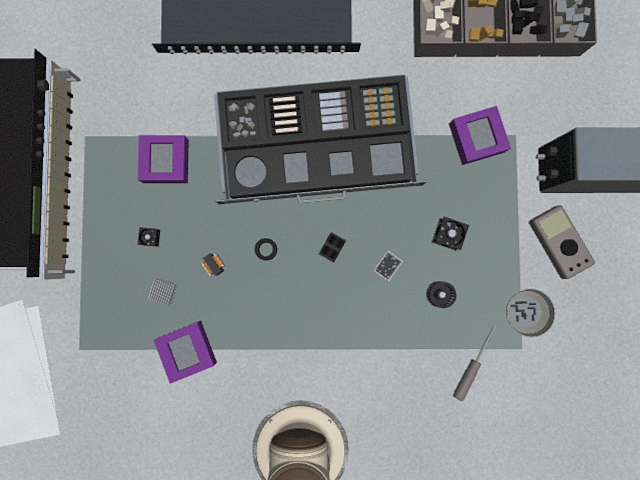

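View pics/side0.png

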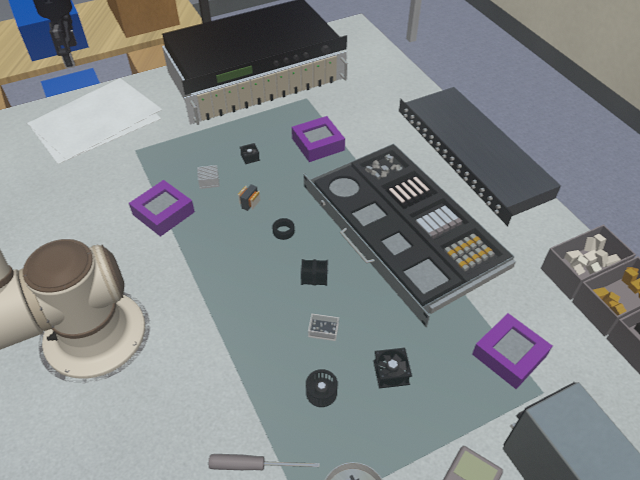

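```bash
python3 - <<'E'
from h import *
T=get_image('top');S=get_image('side');W=get_image('wrist')
for p in (T,S):
    print(proj(p,[158,605,252]),proj(p,[0,0,0]),proj(p,[0,0,200]))
print(R.from_quat(W['orientation']).as_matrix(), W['origin'],W['fx'],W['cx'])
s=telemetry.read_state()
print(R.from_quat(s['ee_rot']).as_matrix().round(3))
print(R.from_quat(s['ee_rot']).inv().apply(np.array(W['origin'])-s['position']), (R.from_quat(s['ee_rot']).inv()*R.from_quat(W['orientation'])).as_matrix().round(3))
print([a for a in dir(arm) if a[0]!='_'])
for p in (T,S):
  for n,z in [('fan60_mid',38),('fan40_mid',28),('twinfan_mid',40),('blower_mid',36),('foam60_floor',32),('foam40_floor',32),('foamtwin_floor',32),('foamround_floor',32),('heatsink_mid',30),('transformer_mid',40)]:
    o=[r for r in nets.outline_of(p,n)]
    for r in o[:4]:
        m=r['pixels'].astype(np.uint8); 
        c,_=cv2.findContours(m,0,1); c=max(c,key=cv2.contourArea)
        q=np.array([atz(p,u,v,z)[:2] for u,v in c[:,0]],np.float32)
        print(n,round(r['confidence'],2),m.sum(),np.round(cv2.minAreaRect(c),1) if 0 else cv2.minAreaRect(c)[0],[np.round(t,1).tolist() for t in cv2.minAreaRect(q)])
E
```

```text
[-45.00071737 411.48434033] [299.82305832 449.00183286] [297.53297594 489.48047903]
[69.26075123 51.68692427] [ 93.37762852 332.21023603] [ 61.07866979 272.0358233 ]
[[-2.53353879e-01 -9.24992162e-01 -2.83198362e-01]
 [-9.67373416e-01  2.42464958e-01  7.34807261e-02]
 [ 6.96583274e-04  2.92575194e-01 -9.56242266e-01]] [231.71855559 585.4339183  374.19250888] 374.3822781125147 322.14290876610335
[[-0.253 -0.967 -0.   ]
 [-0.967  0.253 -0.   ]
 [ 0.     0.    -1.   ]]
[-4.31481482e-02 -7.60859111e+01 -1.20881761e+02] [[ 1.    -0.001  0.001]
 [ 0.     0.956  0.293]
 [-0.001 -0.293  0.956]]
['IKError', 'nose_length']
fan60_mid 0.61 788 (449.6000061035156, 232.70001220703125) [[489.4, -339.5], [66.1, 62.8], 70.6]
fan40_mid 0.6 371 (148.3793182373047, 236.4482879638672) [[483.6, 344.3], [48.3, 40.6], 85.1]
fan40_mid 0.39 2146 (295.34161376953125, 167.9158477783203) [[640.9, 8.9], [112.4, 105.4], 5.4]
twinfan_mid 0.94 406 (331.3412780761719, 246.5044403076172) [[459.0, -72.4], [38.5, 56.8], 60.5]
blower_mid 0.96 629 (440.5, 293.5) [[353.0, -316.9], [65.0, 56.0], 89.0]
blower_mid 0.16 833 (4
[... 1836 characters left out ...]
oamtwin_floor 0.95 1639 (367.9999694824219, 213.0) [[641.4, 13.4], [115.3, 106.2], 7.4]
foamtwin_floor 0.7 1676 (317.8000183105469, 137.90000915527344) [[659.5, 302.8], [144.4, 125.5], 89.7]
foamtwin_floor 0.55 2145 (161.26466369628906, 206.66558837890625) [[224.2, 245.8], [121.1, 138.0], 21.4]
foamround_floor 0.96 1474 (342.5367736816406, 185.53787231445312) [[632.2, 118.2], [115.0, 108.9], 6.2]
foamround_floor 0.64 1755 (394.943359375, 242.42947387695312) [[651.3, -90.8], [109.1, 104.9], 5.5]
heatsink_mid 0.82 415 (207.31541442871094, 176.0230712890625) [[355.6, 297.2], [74.7, 48.7], 72.5]
transformer_mid 0.67 400 (248.15000915527344, 196.9499969482422) [[414.4, 176.5], [73.7, 50.1], 82.5]
```

View pics/wrist0.png

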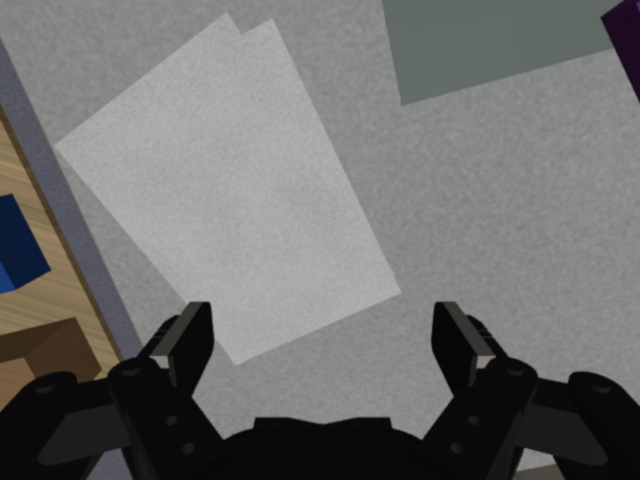

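```bash
cat >> h.py <<'E'
def plan(tgt,yawdeg,tilt=True):
    """target TCP pos mm, yaw of tool x in world deg; tool down -> xyz cm, rotvec, rows (from measured pose)"""
    s=telemetry.read_state(); r0=R.from_quat(s['ee_rot'])
    a=np.radians(yawdeg); x=np.array([np.cos(a),np.sin(a),0]); z=np.array([0,0,-1.]); y=np.cross(z,x)
    r1=R.from_matrix(np.c_[x,y,z])
    d=np.array(tgt)-s['position']
    rv=(r0.inv()*r1).as_rotvec()
    sh=r0.inv().apply(d)/10
    n=max(np.linalg.norm(d)/41.7,np.degrees(np.linalg.norm(rv))/7.16)
    m=r0.as_matrix()
    print('t',round(s['clock'],2),'pos',s['position'].round(1),'yaw',round(np.degrees(np.arctan2(m[1,0],m[0,0])),2),'tilt',np.degrees(np.hypot(m[0,2],m[1,2])).round(2),'w',round(s['gripper_width'],1),'F',s['contact_force'].round(1))
    print('xyz cm',sh.round(2).tolist(),'rot',rv.round(4).tolist(),'rows>=',round(n,1))
E
python3 - <<'E'
from h import *
print(arm.nose_length, telemetry.read_state()['joints'].round(3))
plan([485,347,150],-95)
E
```

```text
22.0 [ 1.574  0.385  0.008  0.    -1.194 -0.259]
t 2.8 pos [158.1 604.6 253.3] yaw -104.65 tilt 0.0 w 85.4 F [-0.2 -1.   0.5]
xyz cm [16.66, -38.14, 10.33] rot [-0.0, -0.0001, -0.1685] rows>= 10.3
```

>>> apply_moves --steps '[{"hand":1,"xyz":[5.5,-12.7,3.4],"delta_rot":[0,0,-0.056]},{"hand":1,"xyz":[11.1,-25.4,6.8],"delta_rot":[0,0,-0.11]},{"hand":1,"xyz":[16.7,-38.1,10.3],"delta_rot":[0,0,-0.168]},{"hand":1,"xyz":[16.7,-38.1,10.3],"delta_rot":[0,0,-0.168]},{"hand":1,"xyz":[16.7,-38.1,10.3],"delta_rot":[0,0,-0.168]},{"hand":1,"xyz":[16.7,-38.1,10.3],"delta_rot":[0,0,-0.168]},{"hand":1,"xyz":[16.7,-38.1,10.3],"delta_rot":[0,0,-0.168]},{"hand":1,"xyz":[16.7,-38.1,10.3],"delta_rot":[0,0,-0.168]},{"hand":1,"xyz":[16.7,-38.1,10.3],"delta_rot":[0,0,-0.168]},{"hand":1,"xyz":[16.7,-38.1,10.3],"delta_rot":[0,0,-0.168]},{"hand":1,"xyz":[16.7,-38.1,10.3],"delta_rot":[0,0,-0.168]},{"hand":1,"xyz":[16.7,-38.1,10.3],"delta_rot":[0,0,-0.168]}]'

```text
clock: 3.8
position: [486.2, 344.0, 148.9]
ee_rot: [-0.674, 0.739, -0.0, -0.001]
contact_force: [-1.1, -0.1, -0.3]
gripper_width: 85.0
```

```bash
cat >> h.py <<'E'
def look(name,f,z):
    """wrist look: pinpoint, outline rect at height z"""
    p=snap('wrist',f)
    print(name,[(np.round(r['xyz'],1).tolist(),round(r['confidence'],2)) for r in nets.pinpoint(p,name)[:3]])
    for r in nets.outline_of(p,name)[:2]:
        m=r['pixels'].astype(np.uint8); c,_=cv2.findContours(m,0,1); c=max(c,key=cv2.contourArea)
        q=np.array([atz(p,u,v,z)[:2] for u,v in c[:,0]],np.float32)
        print(' outline',round(r['confidence'],2),np.round(cv2.minAreaRect(c)[0]),[np.round(t,1).tolist() for t in cv2.minAreaRect(q)],'area mm2',cv2.contourArea(q))
    return p
E
python3 - <<'E'
from h import *
print(telemetry.read_state()['joints'].round(3))
plan([485,347,150],-95)
p=look('fan40_mid','w1.png',28)
E
```

```text
[ 0.887  0.428 -0.206  0.    -0.939  0.591]
t 3.8 pos [486.2 344.  148.9] yaw -95.31 tilt 0.15 w 85.0 F [-1.1 -0.1 -0.3]
xyz cm [-0.29, 0.14, -0.11] rot [0.0014, -0.0021, -0.0055] rows>= 0.1
fan40_mid [([485.5, 347.9, 17.7], 0.69)]
 outline 0.89 [315. 235.] [[488.4, 347.5], [40.2, 45.2], 84.6] area mm2 1729.310112927109
```

View pics/w1.png

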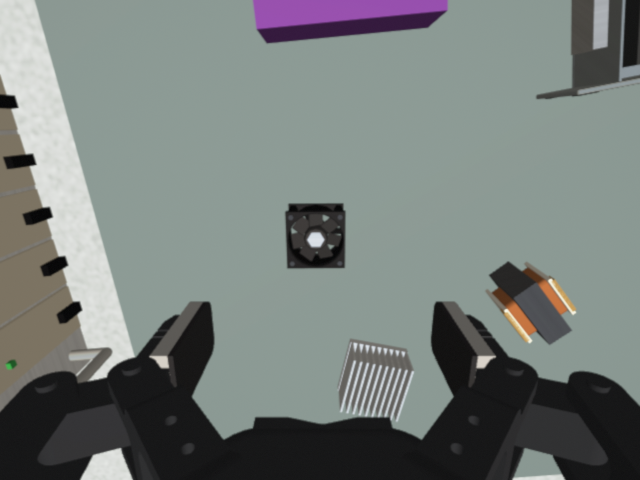

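```bash
cat >> h.py <<'E'
def tri(obs):
    A=np.zeros((3,3));b=np.zeros(3)
    for p,u,v in obs:
        o,d=ray(p,u,v);d=d/np.linalg.norm(d);M=np.eye(3)-np.outer(d,d);A+=M;b+=M@o
    return np.linalg.solve(A,b)
E
python3 - <<'E'
from h import *
p=get_image('wrist')
c=[(286,210),(345,210),(345,268),(287,268)]
q=np.array([atz(p,u,v,28)[:2] for u,v in c]);print(q.round(1),q.mean(0))
d=q[1]-q[0];print(np.degrees(np.arctan2(d[1],d[0])),np.linalg.norm(d)); d=q[0]-q[3];print(np.degrees(np.arctan2(d[1],d[0])),np.linalg.norm(d))
T=get_image('top');S=get_image('side')
for n,P in(('t',T),('s',S)):
    r=cv2.resize(P['frame'][(200 if n=='t' else 130):(280 if n=='t' else 180),(120 if n=='t' else 220):(200 if n=='t' else 280)],None,fx=6,fy=6,interpolation=cv2.INTER_CUBIC); cv2.imwrite(f'pics/c_{n}.png',r)
plan([q.mean(0)[0],q.mean(0)[1],34],-94.7)
E
```

```text
[[505.8 369.3]
 [502.3 330.1]
 [460.9 333. ]
 [464.5 373.4]] [483.39946387 351.43163992]
-95.03281725985065 39.30630845390218
-5.680409575200788 41.497844419887656
t 4.1 pos [483.7 347.9 151. ] yaw -94.91 tilt 0.07 w 85.2 F [-0.4  0.4  1.2]
xyz cm [-0.34, 0.07, 11.7] rot [-0.0006, 0.0009, -0.0036] rows>= 2.8
```

View pics/c_t.png

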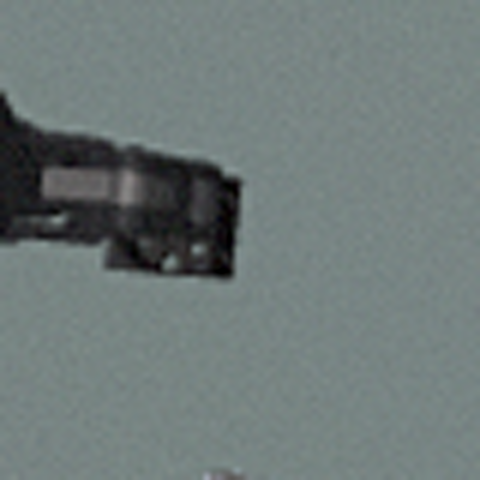

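View pics/c_s.png

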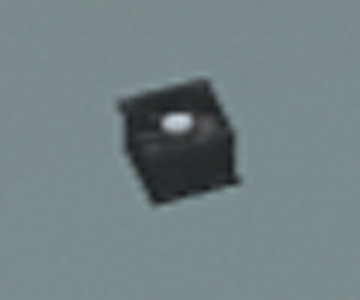

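```bash
python3 - <<'E'
from h import *
p=look('fan40_mid','w2.png',28); S=get_image('side')
f=p['frame'][170:300,250:380]; cv2.imwrite('pics/w2c.png',cv2.resize(f,None,fx=4,fy=4,interpolation=cv2.INTER_CUBIC))
import pickle; pickle.dump((p,S),open('ps.pkl','wb'))
E
```

```text
fan40_mid [([485.9, 347.5, 15.6], 0.86)]
 outline 0.91 [322. 230.] [[488.4, 347.6], [40.0, 44.5], 85.1] area mm2 1734.3359191333875
```

View pics/w2c.png

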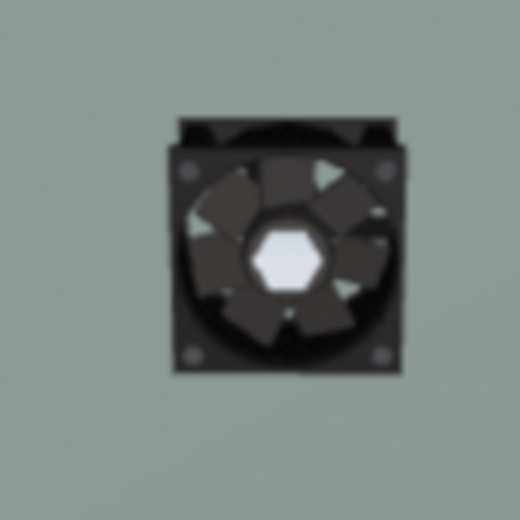

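```bash
python3 - <<'E'
from h import *
import pickle; p,S=pickle.load(open('ps.pkl','rb'))
c=[(292,206.5),(351.5,206.5),(350.2,263.5),(293.2,263.5)]
q=np.array([atz(p,u,v,28)[:2] for u,v in c]);print(q.round(1),q.mean(0))
print(atz(p,321.75,235,28)[:2], 'tri hub',tri([(p,321.75,235),(S,249.5,150.3)]).round(1))
plan([486,347.5,34],-95)
E
```

```text
[[507.2 365.8]
 [503.8 326.3]
 [463.4 329.8]
 [466.8 369.4]] [485.3123438  347.83233296]
[485.78031777 347.77422999] tri hub [485.3 347.2  22.3]
t 4.3 pos [483.9 347.4 150.6] yaw -94.95 tilt 0.03 w 85.2 F [ 0.4 -0.2  0.5]
xyz cm [-0.02, -0.2, 11.66] rot [-0.0003, 0.0005, 0.0009] rows>= 2.8
```

>>> apply_moves --steps '[{"hand":1,"xyz":[0,-0.17,4],"delta_rot":[0,0,0]},{"hand":1,"xyz":[0,-0.17,8],"delta_rot":[0,0,0]},{"hand":1,"xyz":[0,-0.17,11.6],"delta_rot":[0,0,0]},{"hand":1,"xyz":[0,-0.17,11.6],"delta_rot":[0,0,0]},{"hand":1,"xyz":[0,-0.17,11.6],"delta_rot":[0,0,0]},{"hand":1,"xyz":[0,-0.17,11.6],"delta_rot":[0,0,0]},{"hand":1,"xyz":[0,-0.17,11.6],"delta_rot":[0,0,0]},{"hand":1,"xyz":[0,-0.17,11.6],"delta_rot":[0,0,0]}]'

```text
clock: 4.97
position: [487.2, 347.9, 37.1]
ee_rot: [-0.676, 0.737, 0.0, 0.003]
contact_force: [-0.1, -0.1, -0.2]
gripper_width: 85.2
```

```bash
python3 - <<'E'
from h import *
plan([485.5,347.7,34],-95)
snap('wrist','w3.png')
E
```

```text
t 4.97 pos [487.2 347.9  37.1] yaw -95.0 tilt 0.3 w 85.2 F [-0.1 -0.1 -0.2]
xyz cm [0.03, 0.17, 0.31] rot [-0.0031, 0.0041, -0.0] rows>= 0.1
```

View pics/w3.png

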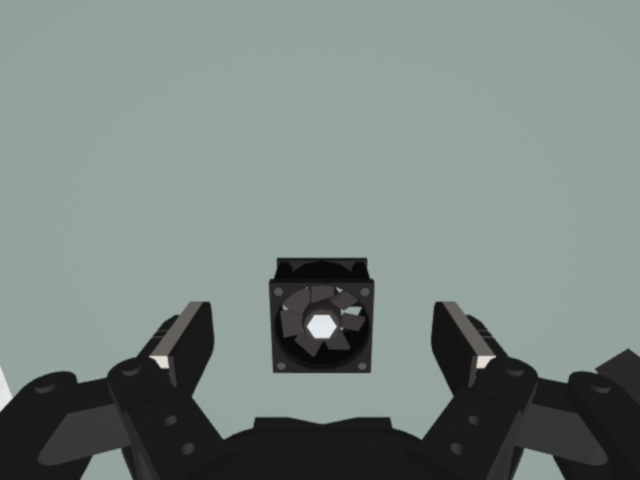

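>>> apply_moves --steps '[{"hand":1,"xyz":[0,0,0],"delta_rot":[0,0,0]},{"hand":1,"xyz":[0,0,0],"delta_rot":[0,0,0]},{"hand":0,"xyz":[0,0,0],"delta_rot":[0,0,0]},{"hand":0,"xyz":[0,0,0],"delta_rot":[0,0,0]},{"hand":0,"xyz":[0,0,0],"delta_rot":[0,0,0]},{"hand":0,"xyz":[0,0,0],"delta_rot":[0,0,0]},{"hand":0,"xyz":[0,0,0],"delta_rot":[0,0,0]},{"hand":0,"xyz":[0,0,0],"delta_rot":[0,0,0]},{"hand":0,"xyz":[0,0,0],"delta_rot":[0,0,0]},{"hand":0,"xyz":[0,0,0],"delta_rot":[0,0,0]}]'

```text
clock: 5.85
position: [486.4, 346.9, 34.6]
ee_rot: [-0.676, 0.737, -0.0, 0.0]
contact_force: [0.3, -0.2, 3.4]
gripper_width: 38.5
```

```bash
python3 - <<'E'
from h import *
plan([485.5,347.7,34],-95)
snap('wrist','w4.png')
E
```

```text
t 5.85 pos [486.4 346.9  34.6] yaw -95.01 tilt 0.05 w 38.5 F [ 0.3 -0.2  3.4]
xyz cm [-0.08, 0.1, 0.06] rot [-0.0006, 0.0006, -0.0002] rows>= 0.0
```

View pics/w4.png

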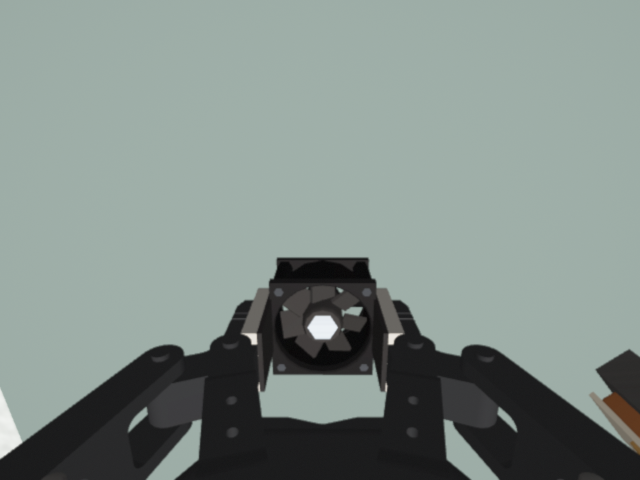

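```bash
python3 - <<'E'
from h import *
plan([650,-96,160],-84.7)
E
```

```text
t 5.9 pos [486.4 346.8  34.6] yaw -95.01 tilt 0.05 w 38.4 F [0.3 1.4 3.4]
xyz cm [42.68, -20.18, -12.55] rot [-0.0007, 0.0006, -0.18] rows>= 11.7
```

>>> apply_moves --steps '[{"hand":0,"xyz":[0,0,-2],"delta_rot":[0,0,0]},{"hand":0,"xyz":[0,0,-5],"delta_rot":[0,0,0]},{"hand":0,"xyz":[0.5,-0.2,-8.5],"delta_rot":[0,0,0]},{"hand":0,"xyz":[3,-1.5,-11.5],"delta_rot":[0,0,-0.01]},{"hand":0,"xyz":[6.5,-3.1,-12.5],"delta_rot":[0,0,-0.03]},{"hand":0,"xyz":[10,-4.7,-12.5],"delta_rot":[0,0,-0.05]},{"hand":0,"xyz":[13.5,-6.4,-12.5],"delta_rot":[0,0,-0.07]},{"hand":0,"xyz":[17,-8,-12.5],"delta_rot":[0,0,-0.09]},{"hand":0,"xyz":[20.5,-9.7,-12.5],"delta_rot":[0,0,-0.11]},{"hand":0,"xyz":[24,-11.3,-12.5],"delta_rot":[0,0,-0.13]},{"hand":0,"xyz":[27.5,-13,-12.5],"delta_rot":[0,0,-0.14]},{"hand":0,"xyz":[31,-14.6,-12.5],"delta_rot":[0,0,-0.16]}]'

```text
clock: 6.9
position: [604.2, 23.0, 158.6]
ee_rot: [0.732, -0.681, -0.001, 0.001]
contact_force: [1.1, 0.4, -0.7]
gripper_width: 38.9
```

```bash
python3 - <<'E'
from h import *
plan([650,-96,160],-84.7)
E
```

```text
t 6.9 pos [604.2  23.  158.6] yaw -85.84 tilt 0.09 w 38.9 F [ 1.1  0.4 -0.7]
xyz cm [12.2, -3.7, -0.15] rot [0.0016, 0.0001, -0.0199] rows>= 3.1
```

>>> apply_moves --steps '[{"hand":0,"xyz":[3.5,-1.1,0],"delta_rot":[0,0,-0.01]},{"hand":0,"xyz":[7,-2.2,0],"delta_rot":[0,0,-0.02]},{"hand":0,"xyz":[10,-3.2,0],"delta_rot":[0,0,-0.02]},{"hand":0,"xyz":[12,-3.7,0],"delta_rot":[0,0,-0.02]},{"hand":0,"xyz":[12,-3.7,0],"delta_rot":[0,0,-0.02]},{"hand":0,"xyz":[12,-3.7,0],"delta_rot":[0,0,-0.02]},{"hand":0,"xyz":[12,-3.7,0],"delta_rot":[0,0,-0.02]},{"hand":0,"xyz":[12,-3.7,0],"delta_rot":[0,0,-0.02]},{"hand":0,"xyz":[12,-3.7,0],"delta_rot":[0,0,-0.02]},{"hand":0,"xyz":[12,-3.7,0],"delta_rot":[0,0,-0.02]}]'

```text
clock: 7.73
position: [649.8, -91.0, 159.5]
ee_rot: [0.739, -0.673, 0.0, -0.0]
contact_force: [-1.2, -0.2, -0.3]
gripper_width: 38.5
```

```bash
python3 - <<'E'
from h import *
plan([650,-96,160],-84.7)
import pickle
p=snap('wrist','w5.png'); pickle.dump(p,open('w5.pkl','wb'))
for n in ['foam60_floor','foam40_floor','foamtwin_floor','foamround_floor']:
    print(n,[(np.round(r['xyz'],1).tolist(),round(r['confidence'],2)) for r in nets.pinpoint(p,n)[:3]])
E
```

```text
t 7.73 pos [649.8 -91.  159.5] yaw -84.63 tilt 0.01 w 38.5 F [-1.2 -0.2 -0.3]
xyz cm [0.5, 0.03, -0.05] rot [-0.0001, 0.0001, 0.0012] rows>= 0.1
foam60_floor [([659.7, -200.4, 31.7], 0.91)]
foam40_floor [([649.3, -95.7, 30.8], 0.94)]
foamtwin_floor [([642.7, 11.6, 29.2], 0.97)]
foamround_floor [([631.8, 113.8, 30.3], 0.64)]
```

View pics/w5.png

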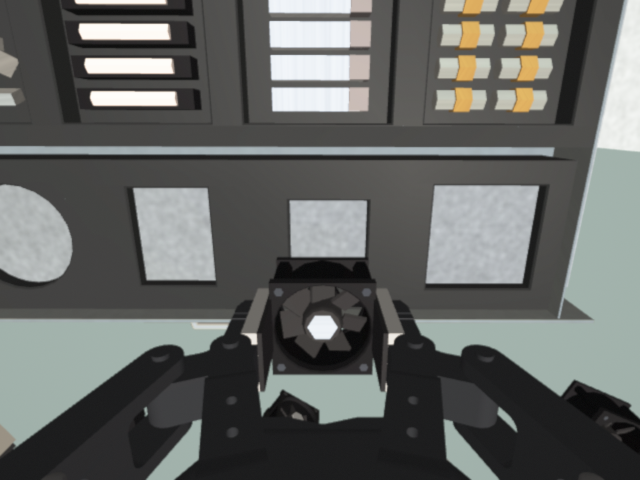

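```bash
cat >> h.py <<'E'
FO={'foam60':(660,-200.1,72,72),'foam40':(650.5,-95.5,52,52),'foamtwin':(640.9,9.0,68,52),'foamround':(631.4,113.6,72,72)}
def overlay(p,f,yaw=5.3):
    im=p['frame'].copy(); a=np.radians(yaw); ux=np.array([np.cos(a),np.sin(a)]);uy=np.array([-np.sin(a),np.cos(a)])
    for n,(x,y,lx,ly) in FO.items():
        for z,col in((32,(0,0,255)),(42,(0,255,0))):
            if n=='foamround': P=[np.array([x,y])+36*np.array([np.cos(t),np.sin(t)]) for t in np.linspace(0,6.28,40)]
            else: P=[np.array([x,y])+ux*lx/2*i+uy*ly/2*j for i,j in((1,1),(1,-1),(-1,-1),(-1,1))]
            P=np.array([proj(p,[*q,z]) for q in P]).round().astype(int)
            cv2.polylines(im,[P],True,col,1)
    cv2.imwrite('pics/'+f,im)
E
python3 - <<'E'
from h import *
import pickle
overlay(pickle.load(open('w5.pkl','rb')),'w5o.png')
p=get_image('side'); overlay(p,'s5o.png')
im=cv2.imread('pics/s5o.png')[140:320,300:520]; cv2.imwrite('pics/s5oc.png',cv2.resize(im,None,fx=3.5,fy=3.3))
E
```

```text
(no output)
```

View pics/w5o.png

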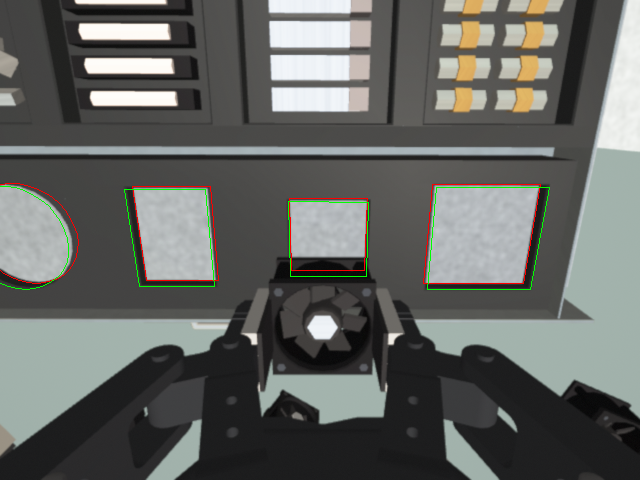

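View pics/s5oc.png

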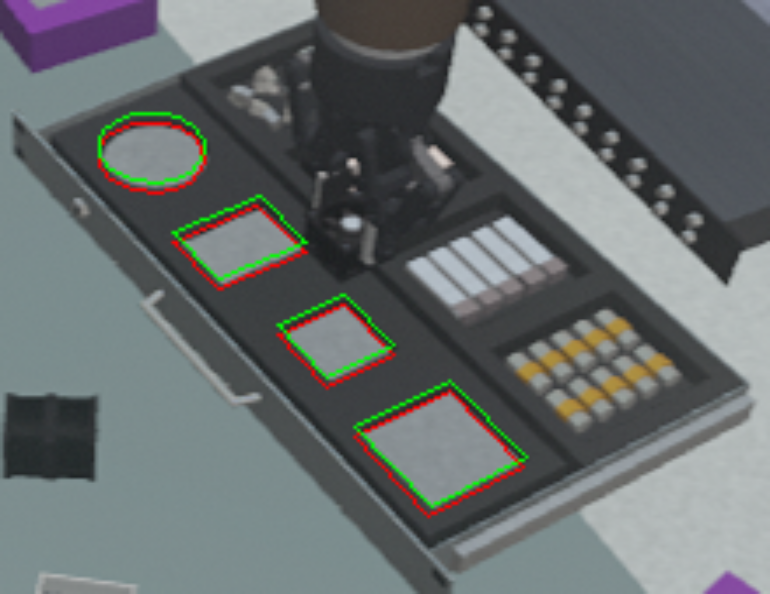

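```bash
python3 - <<'E'
from h import *
plan([651.4,-95.5,75],-84.7)
E
```

```text
t 8.03 pos [650.  -91.9 159.4] yaw -84.7 tilt 0.01 w 38.5 F [-0.2  0.1 -1. ]
xyz cm [0.38, -0.11, 8.44] rot [-0.0001, 0.0, 0.0] rows>= 2.0
```

>>> apply_moves --steps '[{"hand":0,"xyz":[0.2,-0.1,2],"delta_rot":[0,0,0]},{"hand":0,"xyz":[0.38,-0.1,4.5],"delta_rot":[0,0,0]},{"hand":0,"xyz":[0.38,-0.1,6.5],"delta_rot":[0,0,0]},{"hand":0,"xyz":[0.38,-0.1,7.6],"delta_rot":[0,0,0]},{"hand":0,"xyz":[0.38,-0.1,8],"delta_rot":[0,0,0]},{"hand":0,"xyz":[0.38,-0.1,8],"delta_rot":[0,0,0]},{"hand":0,"xyz":[0.38,-0.1,8],"delta_rot":[0,0,0]},{"hand":0,"xyz":[0.38,-0.1,8],"delta_rot":[0,0,0]},{"hand":0,"xyz":[0.38,-0.1,8],"delta_rot":[0,0,0]},{"hand":0,"xyz":[0.38,-0.1,8],"delta_rot":[0,0,0]}]'

```text
clock: 8.87
position: [651.9, -95.7, 80.5]
ee_rot: [0.739, -0.674, 0.001, -0.001]
contact_force: [-1.1, -0.5, -1.1]
gripper_width: 38.9
```

```bash
python3 - <<'E'
from h import *
plan([651.4,-95.5,66.6],-84.7)
p=snap('wrist','w6.png'); overlay(p,'w6o.png')
E
```

```text
t 8.87 pos [651.9 -95.7  80.5] yaw -84.71 tilt 0.12 w 38.9 F [-1.1 -0.5 -1.1]
xyz cm [-0.03, 0.05, 1.39] rot [-0.0021, -0.0001, -0.0002] rows>= 0.3
```

View pics/w6o.png

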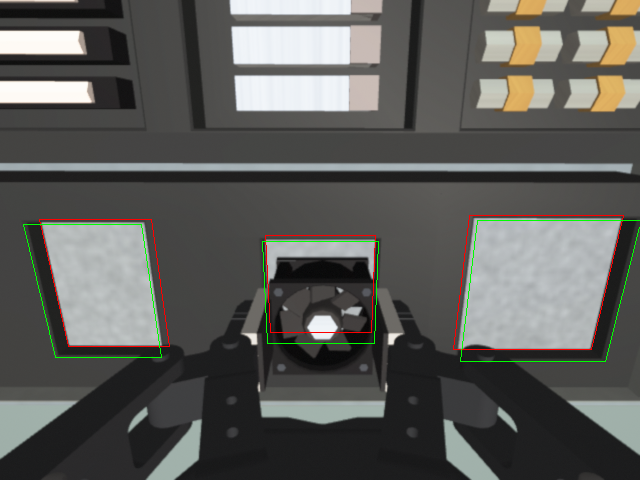

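>>> apply_moves --steps '[{"hand":0,"xyz":[0,0,0.4],"delta_rot":[0,0,0]},{"hand":0,"xyz":[0,0,0.8],"delta_rot":[0,0,0]},{"hand":0,"xyz":[0,0,1.1],"delta_rot":[0,0,0]},{"hand":0,"xyz":[0,0,1.3],"delta_rot":[0,0,0]},{"hand":0,"xyz":[0,0,1.3],"delta_rot":[0,0,0]},{"hand":0,"xyz":[0,0,1.3],"delta_rot":[0,0,0]},{"hand":0,"xyz":[0,0,1.3],"delta_rot":[0,0,0]},{"hand":0,"xyz":[0,0,1.3],"delta_rot":[0,0,0]}]'

```text
clock: 9.58
position: [651.0, -95.8, 66.7]
ee_rot: [0.739, -0.674, -0.0, 0.0]
contact_force: [-2.5, 0.9, 4.6]
gripper_width: 38.7
```

```bash
python3 - <<'E'
from h import *
plan([651.4,-95.5,66.6],-84.7)
p=snap('wrist','w7.png')
E
```

```text
t 9.58 pos [651.  -95.8  66.7] yaw -84.71 tilt 0.04 w 38.7 F [-2.5  0.9  4.6]
xyz cm [-0.02, -0.04, 0.01] rot [0.0007, -0.0001, -0.0002] rows>= 0.0
```

View pics/w7.png

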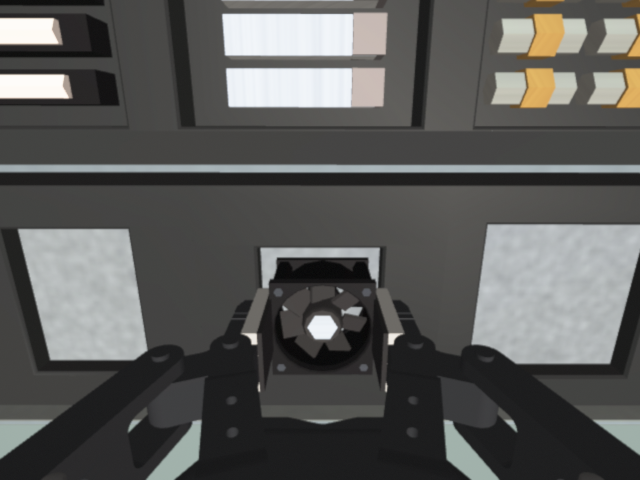

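>>> apply_moves --steps '[{"hand":0.6,"xyz":[0,0,0],"delta_rot":[0,0,0]},{"hand":0.6,"xyz":[0,0,0],"delta_rot":[0,0,0]},{"hand":1,"xyz":[0,0,0],"delta_rot":[0,0,0]},{"hand":1,"xyz":[0,0,0],"delta_rot":[0,0,0]},{"hand":1,"xyz":[0,0,0],"delta_rot":[0,0,0]},{"hand":1,"xyz":[0,0,-1],"delta_rot":[0,0,0]},{"hand":1,"xyz":[0,0,-3],"delta_rot":[0,0,0]},{"hand":1,"xyz":[0,0,-6],"delta_rot":[0,0,0]},{"hand":1,"xyz":[0,0,-9],"delta_rot":[0,0,0]},{"hand":1,"xyz":[0,0,-10],"delta_rot":[0,0,0]},{"hand":1,"xyz":[0,0,-10],"delta_rot":[0,0,0]},{"hand":1,"xyz":[0,0,-10],"delta_rot":[0,0,0]}]'

```text
clock: 10.63
position: [651.2, -95.6, 166.9]
ee_rot: [0.739, -0.674, 0.0, -0.001]
contact_force: [0.4, -0.4, -0.3]
gripper_width: 85.5
```

```bash
python3 - <<'E'
from h import *
plan([460,-74,155],-119.5)
p=snap('wrist','w8.png'); overlay(p,'w8o.png')
print([(np.round(r['xyz'],1).tolist(),round(r['confidence'],2)) for r in nets.pinpoint(p,'fan40_mid')[:3]])
E
```

```text
t 10.63 pos [651.2 -95.6 166.9] yaw -84.74 tilt 0.08 w 85.5 F [ 0.4 -0.4 -0.3]
xyz cm [-3.91, 18.85, 1.17] rot [-0.0011, 0.001, 0.6067] rows>= 4.9
[([650.9, -93.4, 45.5], 0.85)]
```

View pics/w8.png

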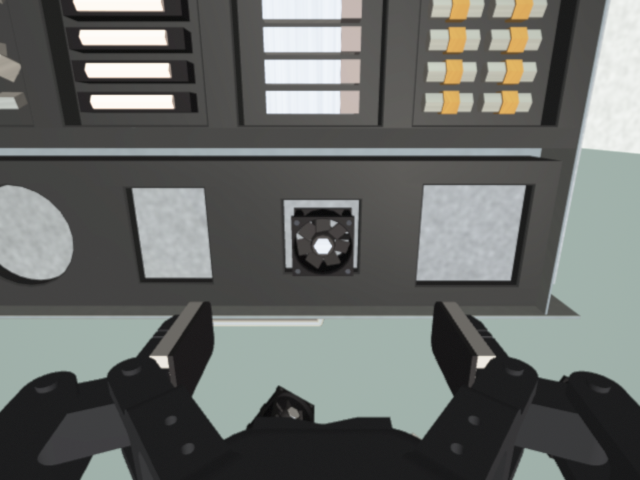

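>>> apply_moves --steps '[{"hand":1,"xyz":[-0.8,3.8,0],"delta_rot":[0,0,0.12]},{"hand":1,"xyz":[-1.6,7.5,0.3],"delta_rot":[0,0,0.24]},{"hand":1,"xyz":[-2.4,11.3,0.6],"delta_rot":[0,0,0.36]},{"hand":1,"xyz":[-3.1,15,0.9],"delta_rot":[0,0,0.48]},{"hand":1,"xyz":[-3.9,18.8,1.2],"delta_rot":[0,0,0.607]},{"hand":1,"xyz":[-3.9,18.8,1.2],"delta_rot":[0,0,0.607]},{"hand":1,"xyz":[-3.9,18.8,1.2],"delta_rot":[0,0,0.607]},{"hand":1,"xyz":[-3.9,18.8,1.2],"delta_rot":[0,0,0.607]},{"hand":1,"xyz":[-3.9,18.8,1.2],"delta_rot":[0,0,0.607]},{"hand":1,"xyz":[-3.9,18.8,1.2],"delta_rot":[0,0,0.607]},{"hand":1,"xyz":[-3.9,18.8,1.2],"delta_rot":[0,0,0.607]},{"hand":1,"xyz":[-3.9,18.8,1.2],"delta_rot":[0,0,0.607]}]'

```text
clock: 11.73
position: [461.1, -74.3, 154.0]
ee_rot: [-0.504, 0.864, 0.0, -0.0]
contact_force: [0.4, 0.5, -0.3]
gripper_width: 85.6
```

```bash
python3 - <<'E'
from h import *
plan([460,-74,155],-119.5)
p=look('twinfan_mid','w9.png',40)
import pickle; pickle.dump(p,open('w9.pkl','wb'))
x0,y0=proj(p,[460,-74,40]).astype(int)-80; print(x0,y0)
f=p['frame'][y0:y0+150,x0:x0+160]; cv2.imwrite('pics/w9c.png',cv2.resize(f,None,fx=4,fy=4,interpolation=cv2.INTER_CUBIC))
E
```

```text
t 11.73 pos [461.1 -74.3 154. ] yaw -119.51 tilt 0.02 w 85.6 F [ 0.4  0.5 -0.3]
xyz cm [0.03, 0.11, -0.1] rot [0.0002, -0.0002, -0.0001] rows>= 0.0
twinfan_mid [([461.4, -71.6, 21.6], 0.97)]
 outline 0.78 [323. 236.] [[463.6, -75.7], [40.4, 63.2], 60.5] area mm2 2425.425637974229
243 163
```

View pics/w9.png

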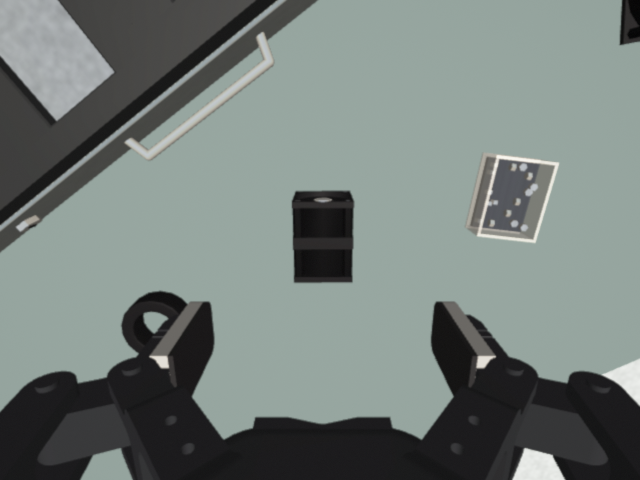

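View pics/w9c.png

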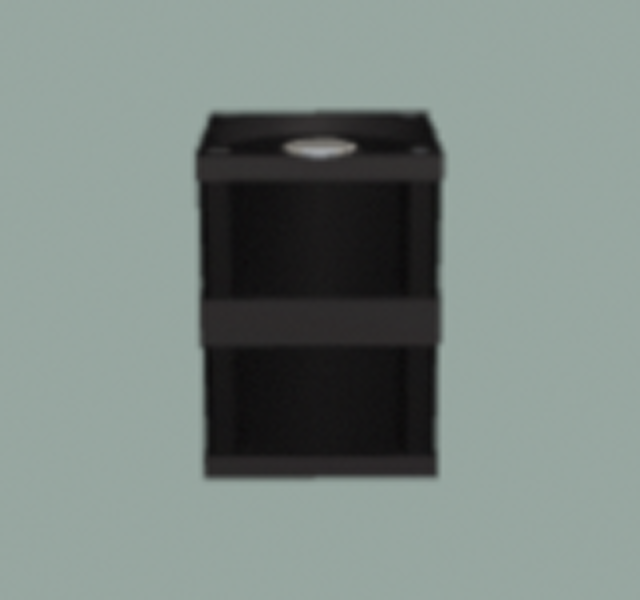

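```bash
python3 - <<'E'
from h import *
import pickle; p=pickle.load(open('w9.pkl','rb'))
c=[(243+a/4,163+b/4) for a,b in [(196,153),(446,153),(438,477),(205,477)]]
q=np.array([atz(p,u,v,40)[:2] for u,v in c]);print(q.round(1),q.mean(0))
for i,j in((0,1),(3,2),(1,2),(0,3)):
    d=q[j]-q[i];print(np.degrees(np.arctan2(d[1],d[0])),np.linalg.norm(d))
T=get_image('top');S=get_image('side')
print([ (np.round(r['xyz'],1).tolist()) for P in(T,S) for r in nets.pinpoint(P,'twinfan_mid')[:1]])
m=q.mean(0);plan([*m,34],-119.5)
E
```

```text
[[ 494.4  -70.7]
 [ 474.8 -105.5]
 [ 425.9  -77.8]
 [ 445.5  -43.2]] [460.13700856 -74.31217118]
-119.53141116902664 39.884976432995536
-119.53832409643768 39.73156028208974
150.53289482267925 56.19348145807382
150.68933856304847 56.18906935853033
[[461.8, -74.9, 18.8]]
t 12.08 pos [460.5 -74.3 154.3] yaw -119.5 tilt 0.0 w 85.5 F [ 0.7  0.  -0.2]
xyz cm [0.02, 0.03, 12.03] rot [-0.0, 0.0, 0.0] rows>= 2.9
```

>>> apply_moves --steps '[{"hand":1,"xyz":[0,0,4],"delta_rot":[0,0,0]},{"hand":1,"xyz":[0,0,8],"delta_rot":[0,0,0]},{"hand":1,"xyz":[0,0,11],"delta_rot":[0,0,0]},{"hand":1,"xyz":[0,0,12],"delta_rot":[0,0,0]},{"hand":1,"xyz":[0,0,12],"delta_rot":[0,0,0]},{"hand":1,"xyz":[0,0,12],"delta_rot":[0,0,0]},{"hand":1,"xyz":[0,0,12],"delta_rot":[0,0,0]},{"hand":1,"xyz":[0,0,12],"delta_rot":[0,0,0]},{"hand":1,"xyz":[0,0,12],"delta_rot":[0,0,0]},{"hand":1,"xyz":[0,0,12],"delta_rot":[0,0,0]}]'

```text
clock: 12.92
position: [461.1, -74.1, 35.3]
ee_rot: [-0.504, 0.864, -0.0, 0.001]
contact_force: [-0.4, 0.8, 0.1]
gripper_width: 85.6
```

>>> apply_moves --steps '[{"hand":0,"xyz":[0,0,0],"delta_rot":[0,0,0]},{"hand":0,"xyz":[0,0,0],"delta_rot":[0,0,0]},{"hand":0,"xyz":[0,0,0],"delta_rot":[0,0,0]},{"hand":0,"xyz":[0,0,0],"delta_rot":[0,0,0]},{"hand":0,"xyz":[0,0,0],"delta_rot":[0,0,0]},{"hand":0,"xyz":[0,0,0],"delta_rot":[0,0,0]},{"hand":0,"xyz":[0,0,0],"delta_rot":[0,0,0]},{"hand":0,"xyz":[0,0,0],"delta_rot":[0,0,0]}]'

```text
clock: 13.58
position: [460.9, -74.2, 34.6]
ee_rot: [-0.504, 0.864, -0.0, 0.0]
contact_force: [-0.4, -0.1, 5.7]
gripper_width: 38.8
```

```bash
python3 - <<'E'
from h import *
plan([640.9,9,160],-84.7)
p=snap('wrist','w10.png')
E
```

```text
t 13.58 pos [460.9 -74.2  34.6] yaw -119.48 tilt 0.05 w 38.8 F [-0.4 -0.1  5.7]
xyz cm [-16.11, -11.58, -12.52] rot [-0.0008, 0.0002, -0.607] rows>= 5.6
```

View pics/w10.png

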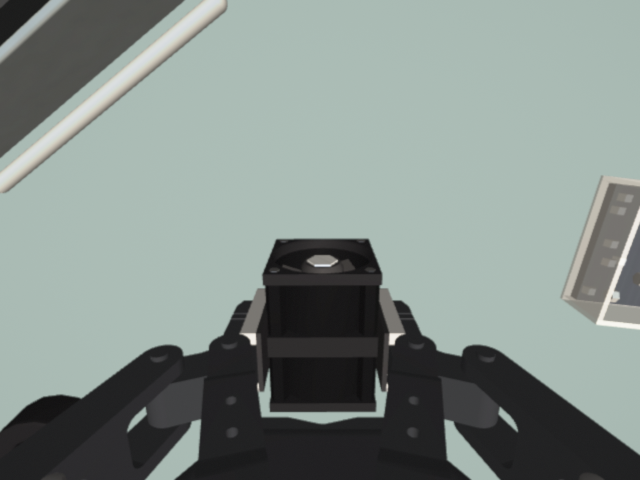

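>>> apply_moves --steps '[{"hand":0,"xyz":[0,0,-2],"delta_rot":[0,0,0]},{"hand":0,"xyz":[0,0,-5],"delta_rot":[0,0,0]},{"hand":0,"xyz":[0,0,-8.5],"delta_rot":[0,0,0]},{"hand":0,"xyz":[-2,-1.5,-11],"delta_rot":[0,0,-0.08]},{"hand":0,"xyz":[-4,-3,-12.5],"delta_rot":[0,0,-0.18]},{"hand":0,"xyz":[-7,-5,-12.5],"delta_rot":[0,0,-0.28]},{"hand":0,"xyz":[-10,-7.2,-12.5],"delta_rot":[0,0,-0.4]},{"hand":0,"xyz":[-13,-9.4,-12.5],"delta_rot":[0,0,-0.5]},{"hand":0,"xyz":[-16.1,-11.6,-12.5],"delta_rot":[0,0,-0.607]},{"hand":0,"xyz":[-16.1,-11.6,-12.5],"delta_rot":[0,0,-0.607]},{"hand":0,"xyz":[-16.1,-11.6,-12.5],"delta_rot":[0,0,-0.607]},{"hand":0,"xyz":[-16.1,-11.6,-12.5],"delta_rot":[0,0,-0.607]}]'

```text
clock: 14.63
position: [639.5, 8.6, 157.6]
ee_rot: [0.739, -0.674, -0.001, 0.001]
contact_force: [-0.4, 0.2, -1.0]
gripper_width: 39.3
```

>>> apply_moves --steps '[{"hand":0,"xyz":[0,0,0],"delta_rot":[0,0,0]},{"hand":0,"xyz":[0,0,0],"delta_rot":[0,0,0]},{"hand":0,"xyz":[0,0,0],"delta_rot":[0,0,0]},{"hand":0,"xyz":[0,0,0],"delta_rot":[0,0,0]}]'

```text
clock: 14.97
position: [640.3, 8.4, 159.8]
ee_rot: [0.739, -0.674, 0.0, -0.0]
contact_force: [0.7, -0.1, -0.9]
gripper_width: 39.2
```

```bash
python3 - <<'E'
from h import *
plan([641.6,9,80],-84.7)
p=snap('wrist','w11.png');overlay(p,'w11o.png')
E
```

```text
t 14.97 pos [640.3   8.4 159.8] yaw -84.75 tilt 0.03 w 39.2 F [ 0.7 -0.1 -0.9]
xyz cm [-0.05, -0.13, 7.98] rot [-0.0005, 0.0002, -0.0009] rows>= 1.9
```

View pics/w11o.png

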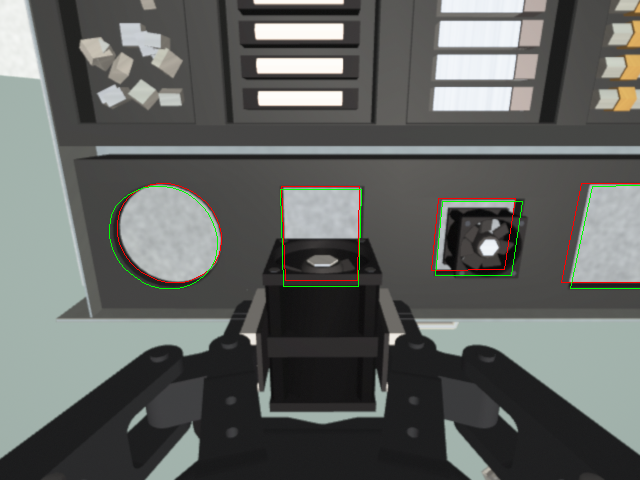

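>>> apply_moves --steps '[{"hand":0,"xyz":[0,-0.1,2.5],"delta_rot":[0,0,0]},{"hand":0,"xyz":[0,-0.1,5],"delta_rot":[0,0,0]},{"hand":0,"xyz":[0,-0.1,7],"delta_rot":[0,0,0]},{"hand":0,"xyz":[0,-0.1,7.8],"delta_rot":[0,0,0]},{"hand":0,"xyz":[0,-0.1,8],"delta_rot":[0,0,0]},{"hand":0,"xyz":[0,-0.1,8],"delta_rot":[0,0,0]},{"hand":0,"xyz":[0,-0.1,8.3],"delta_rot":[0,0,0]},{"hand":0,"xyz":[0,-0.1,8.6],"delta_rot":[0,0,0]},{"hand":0,"xyz":[0,-0.1,8.9],"delta_rot":[0,0,0]},{"hand":0,"xyz":[0,-0.1,9.1],"delta_rot":[0,0,0]},{"hand":0,"xyz":[0,-0.1,9.3],"delta_rot":[0,0,0]},{"hand":0,"xyz":[0,-0.1,9.3],"delta_rot":[0,0,0]}]'

```text
clock: 16.02
position: [642.0, 8.9, 66.7]
ee_rot: [0.739, -0.674, 0.0, -0.0]
contact_force: [0.2, -0.8, 0.9]
gripper_width: 38.9
```

>>> apply_moves --steps '[{"hand":0,"xyz":[0,0,0],"delta_rot":[0,0,0]},{"hand":0,"xyz":[0,0,0],"delta_rot":[0,0,0]},{"hand":0,"xyz":[0,0,0],"delta_rot":[0,0,0]}]'

```text
clock: 16.27
position: [642.0, 8.9, 66.7]
ee_rot: [0.739, -0.674, 0.0, -0.0]
contact_force: [0.6, 0.0, 1.7]
gripper_width: 38.8
```

```bash
python3 - <<'E'
from h import *
plan([641.6,9,66.6],-84.7)
p=snap('wrist','w12.png')
E
```

```text
t 16.27 pos [642.    8.9  66.7] yaw -84.71 tilt 0.04 w 38.8 F [0.6 0.  1.7]
xyz cm [-0.02, 0.04, 0.01] rot [-0.0007, -0.0001, -0.0001] rows>= 0.0
```

View pics/w12.png

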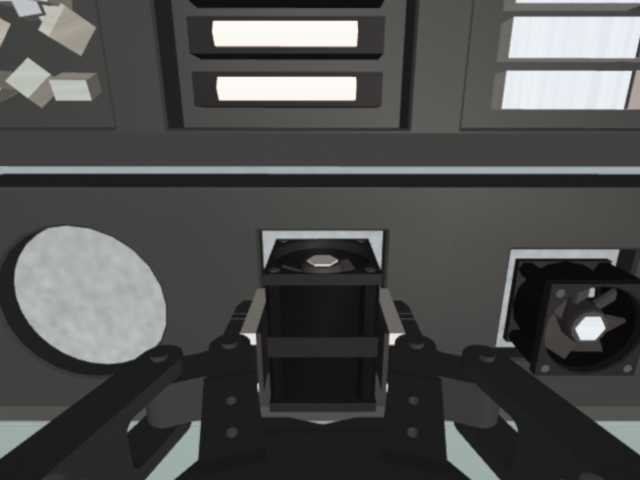

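>>> apply_moves --steps '[{"hand":0.6,"xyz":[0,0,0],"delta_rot":[0,0,0]},{"hand":0.6,"xyz":[0,0,0],"delta_rot":[0,0,0]},{"hand":1,"xyz":[0,0,0],"delta_rot":[0,0,0]},{"hand":1,"xyz":[0,0,0],"delta_rot":[0,0,0]},{"hand":1,"xyz":[0,0,0],"delta_rot":[0,0,0]},{"hand":1,"xyz":[0,0,-1],"delta_rot":[0,0,0]},{"hand":1,"xyz":[0,0,-3],"delta_rot":[0,0,0]},{"hand":1,"xyz":[0,0,-6],"delta_rot":[0,0,0]},{"hand":1,"xyz":[0,0,-9],"delta_rot":[0,0,0]},{"hand":1,"xyz":[0,0,-10],"delta_rot":[0,0,0]},{"hand":1,"xyz":[0,0,-10],"delta_rot":[0,0,0]},{"hand":1,"xyz":[0,0,-10],"delta_rot":[0,0,0]}]'

```text
clock: 17.32
position: [641.6, 9.0, 166.9]
ee_rot: [0.739, -0.674, 0.0, -0.001]
contact_force: [0.0, -0.2, -0.3]
gripper_width: 85.3
```

```bash
python3 - <<'E'
from h import *
plan([490,-345,165],-109.4)
p=snap('wrist','w13.png')
print([(np.round(r['xyz'],1).tolist(),round(r['confidence'],2)) for r in nets.pinpoint(p,'twinfan_mid')[:3]])
E
```

```text
t 17.32 pos [641.6   9.  166.9] yaw -84.74 tilt 0.08 w 85.3 F [ 0.  -0.2 -0.3]
xyz cm [33.86, 18.35, 0.14] rot [-0.001, 0.001, 0.4305] rows>= 9.2
[([641.0, 11.2, 53.7], 0.65)]
```

View pics/w13.png

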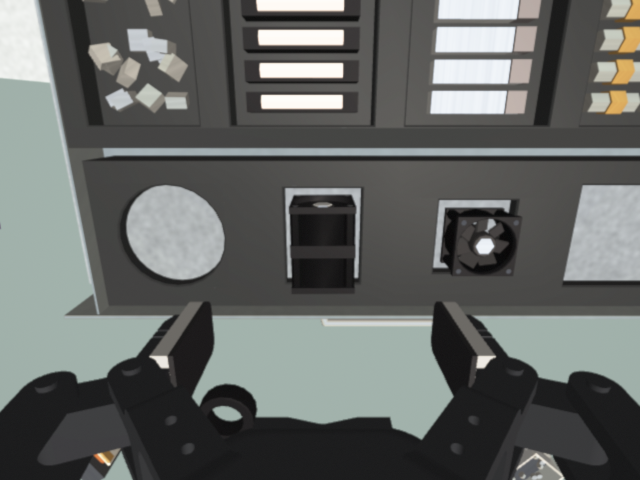

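Twin fan sits inside its cut-out (around 322,240), upright. On to the large fan.

>>> apply_moves --steps '[{"hand":1,"xyz":[3.4,1.8,0],"delta_rot":[0,0,0.04]},{"hand":1,"xyz":[6.8,3.7,0],"delta_rot":[0,0,0.09]},{"hand":1,"xyz":[10.2,5.5,0],"delta_rot":[0,0,0.13]},{"hand":1,"xyz":[13.5,7.3,0],"delta_rot":[0,0,0.17]},{"hand":1,"xyz":[17,9.2,0],"delta_rot":[0,0,0.22]},{"hand":1,"xyz":[20.4,11,0],"delta_rot":[0,0,0.26]},{"hand":1,"xyz":[23.8,12.9,0],"delta_rot":[0,0,0.3]},{"hand":1,"xyz":[27.2,14.7,0],"delta_rot":[0,0,0.35]},{"hand":1,"xyz":[30.5,16.5,0],"delta_rot":[0,0,0.39]},{"hand":1,"xyz":[33.9,18.3,0.1],"delta_rot":[0,0,0.43]},{"hand":1,"xyz":[33.9,18.3,0.1],"delta_rot":[0,0,0.43]},{"hand":1,"xyz":[33.9,18.3,0.1],"delta_rot":[0,0,0.43]}]'

```text
clock: 18.42
position: [488.8, -347.0, 163.2]
ee_rot: [-0.577, 0.817, 0.002, -0.001]
contact_force: [0.7, 1.1, -0.3]
gripper_width: 85.3
```

>>> apply_moves --steps '[{"hand":1,"xyz":[0,0,0],"delta_rot":[0,0,0]},{"hand":1,"xyz":[0,0,0],"delta_rot":[0,0,0]},{"hand":1,"xyz":[0,0,0],"delta_rot":[0,0,0]},{"hand":1,"xyz":[0,0,0],"delta_rot":[0,0,0]},{"hand":1,"xyz":[0,0,0],"delta_rot":[0,0,0]},{"hand":1,"xyz":[0,0,0],"delta_rot":[0,0,0]}]'

```text
clock: 18.92
position: [491.2, -344.9, 165.4]
ee_rot: [-0.579, 0.816, -0.0, 0.0]
contact_force: [-0.7, -0.2, -0.2]
gripper_width: 85.3
```

```bash
python3 - <<'E'
from h import *
plan([490,-345,165],-109.4)
p=look('fan60_mid','w14.png',38)
import pickle; pickle.dump(p,open('w14.pkl','wb'))
x0,y0=proj(p,[490,-345,38]).astype(int)-80; print(x0,y0)
f=p['frame'][y0:y0+150,x0:x0+160]; cv2.imwrite('pics/w14c.png',cv2.resize(f,None,fx=4,fy=4,interpolation=cv2.INTER_CUBIC))
E
```

```text
t 18.92 pos [ 491.2 -344.9  165.4] yaw -109.28 tilt 0.01 w 85.3 F [-0.7 -0.2 -0.2]
xyz cm [0.05, 0.11, 0.04] rot [-0.0002, -0.0, 0.0021] rows>= 0.0
fan60_mid [([487.1, -344.4, 20.7], 0.93), ([351.9, -321.2, 19.3], 0.16)]
 outline 0.83 [322. 230.] [[493.9, -346.3], [60.7, 66.2], 70.6] area mm2 3861.226889119018
242 157
```

View pics/w14.png

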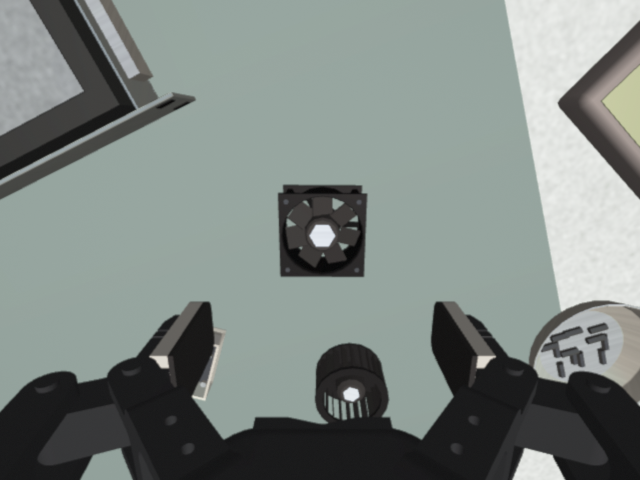

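View pics/w14c.png

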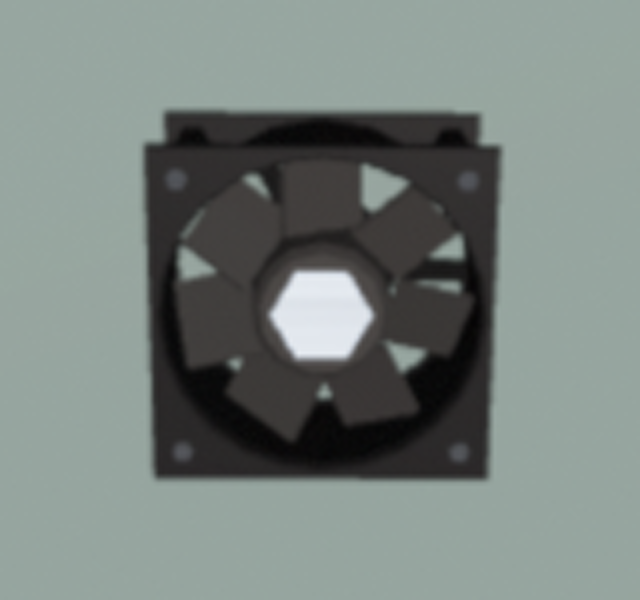

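```bash
python3 - <<'E'
from h import *
import pickle; p=pickle.load(open('w14.pkl','rb'))
c=[(242+a/4,157+b/4) for a,b in [(144,145),(501,147),(487,478),(155,478)]]
q=np.array([atz(p,u,v,38)[:2] for u,v in c]);print(q.round(1),q.mean(0))
for i,j in((0,1),(3,2),(1,2),(0,3)):
    d=q[j]-q[i];print(np.degrees(np.arctan2(d[1],d[0])),np.linalg.norm(d))
m=q.mean(0);plan([*m,30.5],-109.4)
E
```

```text
[[ 529.2 -326.9]
 [ 509.1 -383.3]
 [ 452.6 -363. ]
 [ 472.3 -306.9]] [ 490.79138914 -345.01422468]
-109.63522401030461 59.83360190808058
-109.31868715304545 59.54348508428468
160.3164448492674 60.02034941420339
160.59300750959707 60.34975973818414
t 19.07 pos [ 490.9 -345.3  165.4] yaw -109.33 tilt 0.01 w 85.6 F [-0.1 -0.3  0.5]
xyz cm [-0.03, 0.02, 13.49] rot [-0.0001, -0.0, 0.0013] rows>= 3.2
```

>>> apply_moves --steps '[{"hand":1,"xyz":[0,0,4],"delta_rot":[0,0,0]},{"hand":1,"xyz":[0,0,8],"delta_rot":[0,0,0]},{"hand":1,"xyz":[0,0,11],"delta_rot":[0,0,0]},{"hand":1,"xyz":[0,0,13],"delta_rot":[0,0,0]},{"hand":1,"xyz":[0,0,13.5],"delta_rot":[0,0,0]},{"hand":1,"xyz":[0,0,13.5],"delta_rot":[0,0,0]},{"hand":1,"xyz":[0,0,13.5],"delta_rot":[0,0,0]},{"hand":1,"xyz":[0,0,13.5],"delta_rot":[0,0,0]},{"hand":1,"xyz":[0,0,13.5],"delta_rot":[0,0,0]},{"hand":1,"xyz":[0,0,13.5],"delta_rot":[0,0,0]}]'

```text
clock: 19.9
position: [491.6, -345.9, 31.9]
ee_rot: [-0.578, 0.816, -0.001, 0.001]
contact_force: [-0.4, 0.5, -0.4]
gripper_width: 85.6
```

>>> apply_moves --steps '[{"hand":0,"xyz":[0,0,0],"delta_rot":[0,0,0]},{"hand":0,"xyz":[0,0,0],"delta_rot":[0,0,0]},{"hand":0,"xyz":[0,0,0],"delta_rot":[0,0,0]},{"hand":0,"xyz":[0,0,0],"delta_rot":[0,0,0]},{"hand":0,"xyz":[0,0,0],"delta_rot":[0,0,0]},{"hand":0,"xyz":[0,0,0],"delta_rot":[0,0,0]},{"hand":0,"xyz":[0,0,0],"delta_rot":[0,0,0]},{"hand":0,"xyz":[0,0,0],"delta_rot":[0,0,0]}]'

```text
clock: 20.57
position: [491.4, -345.8, 31.3]
ee_rot: [-0.578, 0.816, -0.001, 0.0]
contact_force: [0.1, 0.7, 5.3]
gripper_width: 59.0
```

```bash
python3 - <<'E'
from h import *
plan([660,-200.1,165],-84.7)
p=snap('wrist','w15.png')
E
```

```text
t 20.57 pos [ 491.4 -345.8   31.3] yaw -109.33 tilt 0.09 w 59.0 F [0.1 0.7 5.3]
xyz cm [-19.32, -11.11, -13.36] rot [-0.0015, -0.0006, -0.4299] rows>= 6.2
```

View pics/w15.png

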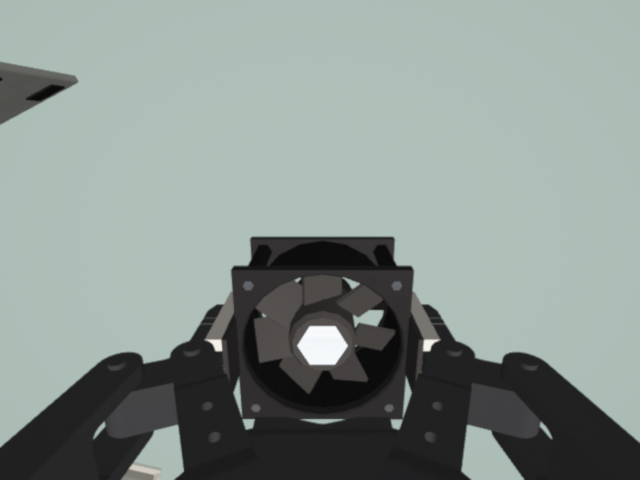

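>>> apply_moves --steps '[{"hand":0,"xyz":[0,0,-2],"delta_rot":[0,0,0]},{"hand":0,"xyz":[0,0,-5],"delta_rot":[0,0,0]},{"hand":0,"xyz":[0,0,-8.5],"delta_rot":[0,0,0]},{"hand":0,"xyz":[-2,-1.2,-12],"delta_rot":[0,0,-0.05]},{"hand":0,"xyz":[-5,-2.9,-13.4],"delta_rot":[0,0,-0.12]},{"hand":0,"xyz":[-8.5,-4.9,-13.4],"delta_rot":[0,0,-0.2]},{"hand":0,"xyz":[-12,-6.9,-13.4],"delta_rot":[0,0,-0.28]},{"hand":0,"xyz":[-15.5,-8.9,-13.4],"delta_rot":[0,0,-0.36]},{"hand":0,"xyz":[-18.3,-10.5,-13.4],"delta_rot":[0,0,-0.41]},{"hand":0,"xyz":[-19.3,-11.1,-13.4],"delta_rot":[0,0,-0.43]},{"hand":0,"xyz":[-19.3,-11.1,-13.4],"delta_rot":[0,0,-0.43]},{"hand":0,"xyz":[-19.3,-11.1,-13.4],"delta_rot":[0,0,-0.43]}]'

```text
clock: 21.62
position: [658.9, -199.7, 162.8]
ee_rot: [0.739, -0.674, -0.001, 0.001]
contact_force: [-1.5, 0.1, -1.7]
gripper_width: 59.2
```

>>> apply_moves --steps '[{"hand":0,"xyz":[0,0,0],"delta_rot":[0,0,0]},{"hand":0,"xyz":[0,0,0],"delta_rot":[0,0,0]},{"hand":0,"xyz":[0,0,0],"delta_rot":[0,0,0]},{"hand":0,"xyz":[0,0,0],"delta_rot":[0,0,0]},{"hand":0,"xyz":[0,0,0],"delta_rot":[0,0,0]},{"hand":0,"xyz":[0,0,0],"delta_rot":[0,0,0]}]'

```text
clock: 22.12
position: [659.2, -200.7, 164.5]
ee_rot: [0.739, -0.674, 0.0, -0.0]
contact_force: [0.3, -0.3, -0.8]
gripper_width: 58.9
```

```bash
python3 - <<'E'
from h import *
plan([660.6,-199.8,63.3],-84.7)
p=snap('wrist','w16.png');overlay(p,'w16o.png')
E
```

```text
t 22.12 pos [ 659.2 -200.7  164.5] yaw -84.76 tilt 0.02 w 58.9 F [ 0.3 -0.3 -0.8]
xyz cm [-0.07, -0.15, 10.12] rot [-0.0003, -0.0, -0.001] rows>= 2.4
```

View pics/w16o.png

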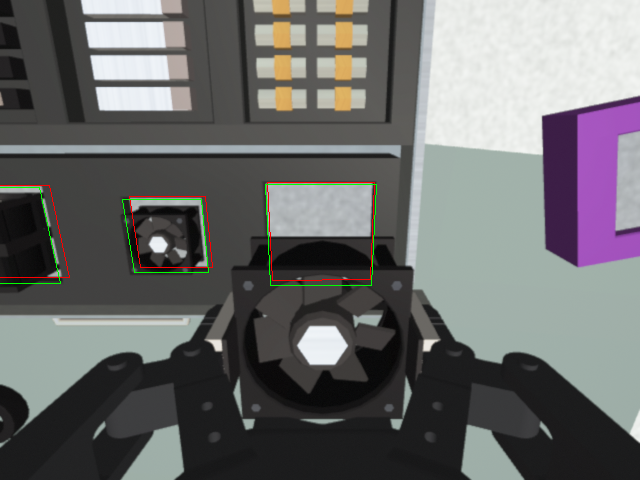

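>>> apply_moves --steps '[{"hand":0,"xyz":[-0.05,-0.12,2.5],"delta_rot":[0,0,0]},{"hand":0,"xyz":[-0.05,-0.12,5.5],"delta_rot":[0,0,0]},{"hand":0,"xyz":[-0.05,-0.12,7.8],"delta_rot":[0,0,0]},{"hand":0,"xyz":[-0.05,-0.12,8.5],"delta_rot":[0,0,0]},{"hand":0,"xyz":[-0.05,-0.12,8.8],"delta_rot":[0,0,0]},{"hand":0,"xyz":[-0.05,-0.12,8.8],"delta_rot":[0,0,0]},{"hand":0,"xyz":[-0.05,-0.12,9.1],"delta_rot":[0,0,0]},{"hand":0,"xyz":[-0.05,-0.12,9.4],"delta_rot":[0,0,0]},{"hand":0,"xyz":[-0.05,-0.12,9.7],"delta_rot":[0,0,0]},{"hand":0,"xyz":[-0.05,-0.12,9.9],"delta_rot":[0,0,0]},{"hand":0,"xyz":[-0.05,-0.12,10.1],"delta_rot":[0,0,0]},{"hand":0,"xyz":[-0.05,-0.12,10.1],"delta_rot":[0,0,0]}]'

```text
clock: 23.17
position: [660.8, -199.6, 63.5]
ee_rot: [0.739, -0.674, 0.0, -0.0]
contact_force: [0.1, -0.4, -1.6]
gripper_width: 58.7
```

>>> apply_moves --steps '[{"hand":0,"xyz":[0,0,0],"delta_rot":[0,0,0]},{"hand":0,"xyz":[0,0,0],"delta_rot":[0,0,0]},{"hand":0,"xyz":[0,0,0],"delta_rot":[0,0,0]}]'

```text
clock: 23.42
position: [660.6, -199.6, 63.4]
ee_rot: [0.739, -0.674, 0.0, -0.0]
contact_force: [0.5, 0.2, -1.9]
gripper_width: 58.8
```

```bash
python3 - <<'E'
from h import *
plan([660.6,-199.8,63.3],-84.7)
p=snap('wrist','w17.png')
E
```

```text
t 23.42 pos [ 660.6 -199.6   63.4] yaw -84.72 tilt 0.0 w 58.8 F [ 0.5  0.2 -1.9]
xyz cm [0.02, 0.0, 0.01] rot [-0.0, 0.0, -0.0003] rows>= 0.0
```

View pics/w17.png

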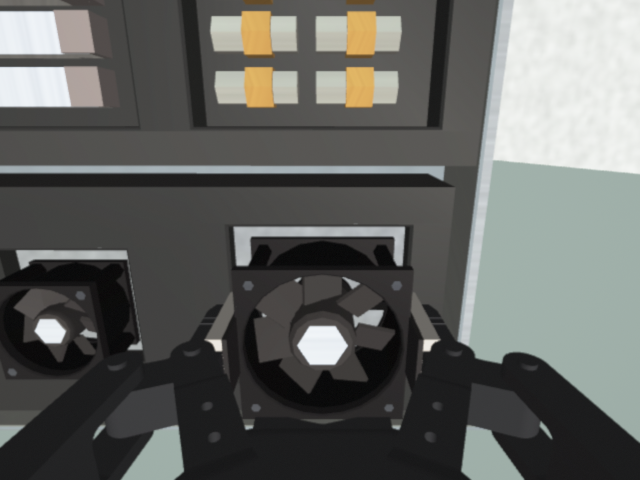

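>>> apply_moves --steps '[{"hand":0,"xyz":[0,0,0.06],"delta_rot":[0,0,0]},{"hand":0,"xyz":[0,0,0.12],"delta_rot":[0,0,0]},{"hand":0,"xyz":[0,0,0.12],"delta_rot":[0,0,0]},{"hand":0,"xyz":[0,0,0.12],"delta_rot":[0,0,0]}]'

```text
clock: 23.8
position: [660.6, -199.7, 63.3]
ee_rot: [0.739, -0.674, 0.0, -0.0]
contact_force: [-2.0, 0.7, 5.1]
gripper_width: 59.3
```

>>> apply_moves --steps '[{"hand":0.85,"xyz":[0,0,0],"delta_rot":[0,0,0]},{"hand":0.85,"xyz":[0,0,0],"delta_rot":[0,0,0]},{"hand":1,"xyz":[0,0,0],"delta_rot":[0,0,0]},{"hand":1,"xyz":[0,0,0],"delta_rot":[0,0,0]},{"hand":1,"xyz":[0,0,0],"delta_rot":[0,0,0]},{"hand":1,"xyz":[0,0,-1],"delta_rot":[0,0,0]},{"hand":1,"xyz":[0,0,-3],"delta_rot":[0,0,0]},{"hand":1,"xyz":[0,0,-6],"delta_rot":[0,0,0]},{"hand":1,"xyz":[0,0,-9],"delta_rot":[0,0,0]},{"hand":1,"xyz":[0,0,-10],"delta_rot":[0,0,0]},{"hand":1,"xyz":[0,0,-10],"delta_rot":[0,0,0]},{"hand":1,"xyz":[0,0,-10],"delta_rot":[0,0,0]}]'

```text
clock: 24.8
position: [660.6, -199.5, 162.9]
ee_rot: [0.739, -0.674, 0.0, -0.001]
contact_force: [-0.2, -0.1, -1.4]
gripper_width: 85.4
```

```bash
python3 - <<'E'
from h import *
plan([352,-320,160],-95)
p=snap('wrist','w18.png')
print([(np.round(r['xyz'],1).tolist(),round(r['confidence'],2)) for r in nets.pinpoint(p,'fan60_mid')[:3]])
E
```

```text
t 24.8 pos [ 660.6 -199.5  162.9] yaw -84.73 tilt 0.1 w 85.4 F [-0.2 -0.1 -1.4]
xyz cm [9.17, 31.84, 0.24] rot [-0.0016, 0.0004, 0.1792] rows>= 7.9
[([657.5, -201.9, 52.1], 0.74)]
```

View pics/w18.png

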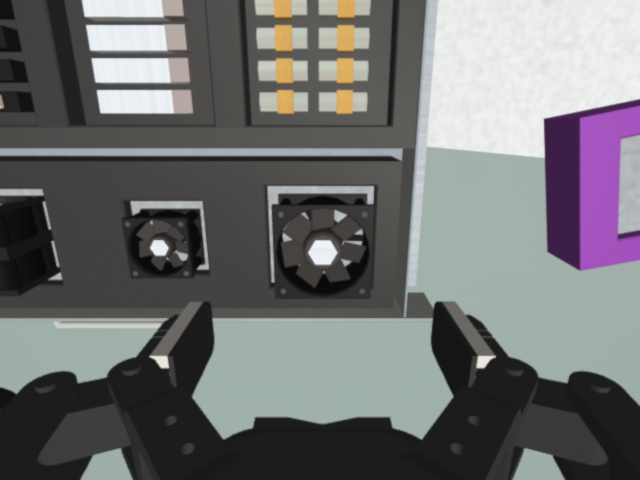

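Large fan is in its cut-out (322,245). Next, the blower.

>>> apply_moves --steps '[{"hand":1,"xyz":[1.1,3.9,0],"delta_rot":[0,0,0.02]},{"hand":1,"xyz":[2.3,7.9,0],"delta_rot":[0,0,0.04]},{"hand":1,"xyz":[3.4,11.9,0],"delta_rot":[0,0,0.06]},{"hand":1,"xyz":[4.6,15.9,0],"delta_rot":[0,0,0.09]},{"hand":1,"xyz":[5.7,19.9,0],"delta_rot":[0,0,0.11]},{"hand":1,"xyz":[6.9,23.9,0],"delta_rot":[0,0,0.13]},{"hand":1,"xyz":[8,27.9,0],"delta_rot":[0,0,0.15]},{"hand":1,"xyz":[9.2,31.8,0.3],"delta_rot":[0,0,0.18]},{"hand":1,"xyz":[9.2,31.8,0.3],"delta_rot":[0,0,0.18]},{"hand":1,"xyz":[9.2,31.8,0.3],"delta_rot":[0,0,0.18]},{"hand":1,"xyz":[9.2,31.8,0.3],"delta_rot":[0,0,0.18]},{"hand":1,"xyz":[9.2,31.8,0.3],"delta_rot":[0,0,0.18]}]'

```text
clock: 25.9
position: [353.2, -320.4, 158.7]
ee_rot: [-0.676, 0.737, 0.0, -0.0]
contact_force: [0.3, 0.2, -0.2]
gripper_width: 85.4
```

>>> apply_moves --steps '[{"hand":1,"xyz":[0,0,0],"delta_rot":[0,0,0]},{"hand":1,"xyz":[0,0,0],"delta_rot":[0,0,0]},{"hand":1,"xyz":[0,0,0],"delta_rot":[0,0,0]},{"hand":1,"xyz":[0,0,0],"delta_rot":[0,0,0]},{"hand":1,"xyz":[0,0,0],"delta_rot":[0,0,0]},{"hand":1,"xyz":[0,0,0],"delta_rot":[0,0,0]}]'

```text
clock: 26.4
position: [352.5, -320.4, 159.1]
ee_rot: [-0.676, 0.737, 0.0, -0.0]
contact_force: [0.4, 0.1, 0.3]
gripper_width: 85.1
```

```bash
python3 - <<'E'
from h import *
plan([352,-320,160],-95)
p=look('blower_mid','w19.png',36)
import pickle; pickle.dump(p,open('w19.pkl','wb'))
x0,y0=proj(p,[352,-320,36]).astype(int)-80; print(x0,y0)
f=p['frame'][y0:y0+150,x0:x0+160]; cv2.imwrite('pics/w19c.png',cv2.resize(f,None,fx=4,fy=4,interpolation=cv2.INTER_CUBIC))
S=get_image('side'); print([np.round(r['xyz'],1).tolist() for r in nets.pinpoint(S,'blower_mid')[:1]])
E
```

```text
t 26.4 pos [ 352.5 -320.4  159.1] yaw -95.01 tilt 0.0 w 85.1 F [0.4 0.1 0.3]
xyz cm [-0.04, 0.06, -0.09] rot [0.0001, 0.0, -0.0002] rows>= 0.0
blower_mid [([349.3, -321.4, 19.9], 0.57)]
 outline 0.72 [325. 232.] [[354.9, -322.8], [58.9, 63.5], 65.1] area mm2 2904.912899461575
241 158
[[344.8, -319.9, 16.2]]
```

View pics/w19.png

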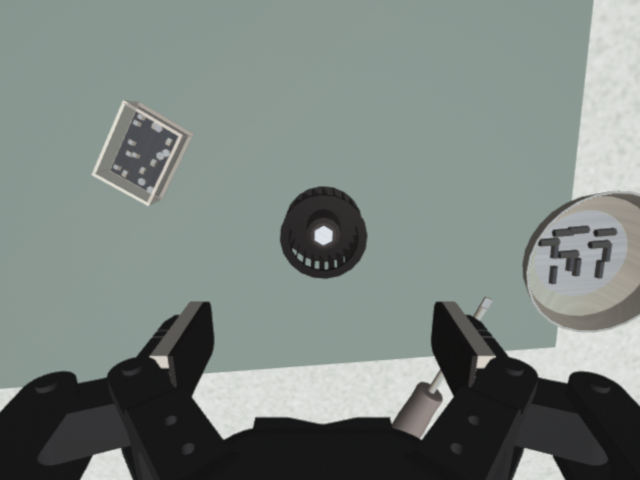

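View pics/w19c.png

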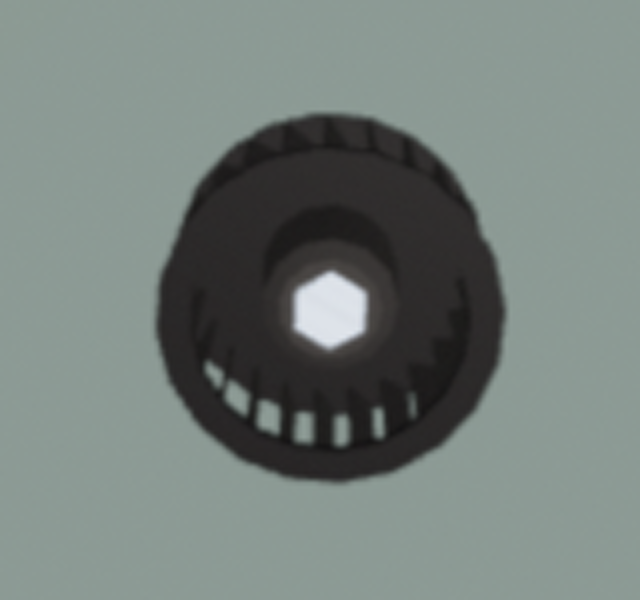

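```bash
python3 - <<'E'
from h import *
import pickle; p=pickle.load(open('w19.pkl','rb'))
for u,v in[(241+157/4,158+310/4),(241+504/4,158+310/4),(241+330/4,158+482/4),(241+330/4,158+145/4)]: print(atz(p,u,v,36).round(1))
print(atz(p,490,300,3).round(1),atz(p,430,400,3).round(1), atz(p,525,280,30).round(1))
plan([351.5,-320.7,31],-95)
E
```

```text
[ 356.6 -292.5   36. ]
[ 351.4 -351.4   36. ]
[ 322.4 -319.1   36. ]
[ 382.4 -324.3   36. ]
[ 277.1 -451.8    3. ] [ 182.4 -402.6    3. ] [ 305.8 -464.3   30. ]
t 26.65 pos [ 352.4 -320.5  159.2] yaw -95.03 tilt 0.01 w 85.6 F [0.4 0.1 0.1]
xyz cm [0.02, 0.09, 12.82] rot [-0.0001, -0.0, -0.0005] rows>= 3.1
```

>>> apply_moves --steps '[{"hand":1,"xyz":[0.12,-0.04,4],"delta_rot":[0,0,0]},{"hand":1,"xyz":[0.12,-0.04,8],"delta_rot":[0,0,0]},{"hand":1,"xyz":[0.12,-0.04,11],"delta_rot":[0,0,0]},{"hand":1,"xyz":[0.12,-0.04,12.5],"delta_rot":[0,0,0]},{"hand":1,"xyz":[0.12,-0.04,12.8],"delta_rot":[0,0,0]},{"hand":1,"xyz":[0.12,-0.04,12.8],"delta_rot":[0,0,0]},{"hand":1,"xyz":[0.12,-0.04,12.8],"delta_rot":[0,0,0]},{"hand":1,"xyz":[0.12,-0.04,12.8],"delta_rot":[0,0,0]},{"hand":1,"xyz":[0.12,-0.04,12.8],"delta_rot":[0,0,0]},{"hand":1,"xyz":[0.12,-0.04,12.8],"delta_rot":[0,0,0]}]'

```text
clock: 27.48
position: [353.3, -322.0, 32.3]
ee_rot: [-0.675, 0.737, -0.001, 0.001]
contact_force: [1.4, 0.5, 0.3]
gripper_width: 85.3
```

>>> apply_moves --steps '[{"hand":0,"xyz":[0,0,0],"delta_rot":[0,0,0]},{"hand":0,"xyz":[0,0,0],"delta_rot":[0,0,0]},{"hand":0,"xyz":[0,0,0],"delta_rot":[0,0,0]},{"hand":0,"xyz":[0,0,0],"delta_rot":[0,0,0]},{"hand":0,"xyz":[0,0,0],"delta_rot":[0,0,0]},{"hand":0,"xyz":[0,0,0],"delta_rot":[0,0,0]},{"hand":0,"xyz":[0,0,0],"delta_rot":[0,0,0]},{"hand":0,"xyz":[0,0,0],"delta_rot":[0,0,0]}]'

```text
clock: 28.15
position: [353.0, -321.9, 32.0]
ee_rot: [-0.676, 0.737, -0.0, 0.0]
contact_force: [-1.3, 0.5, 5.9]
gripper_width: 58.4
```

```bash
python3 - <<'E'
from h import *
plan([631.4,113.6,165],-84.7)
p=snap('wrist','w20.png')
E
```

```text
t 28.15 pos [ 353.  -321.9   32. ] yaw -95.0 tilt 0.06 w 58.4 F [-1.3  0.5  5.9]
xyz cm [-45.81, -23.95, -13.3] rot [-0.0008, -0.0006, -0.1798] rows>= 12.8
```

View pics/w20.png

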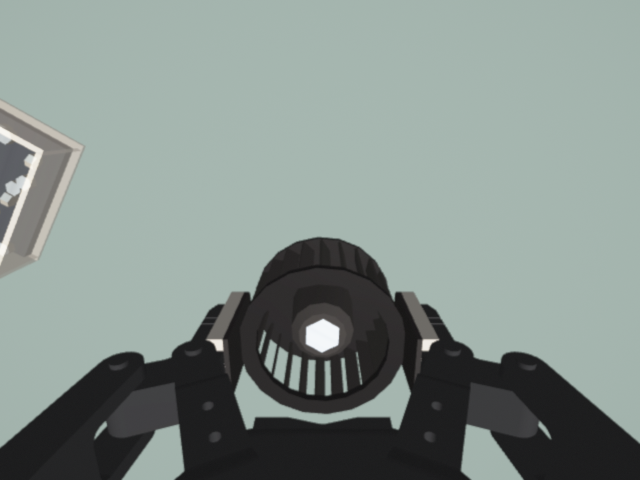

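>>> apply_moves --steps '[{"hand":0,"xyz":[0,0,-2],"delta_rot":[0,0,0]},{"hand":0,"xyz":[0,0,-5],"delta_rot":[0,0,0]},{"hand":0,"xyz":[0,0,-8.5],"delta_rot":[0,0,0]},{"hand":0,"xyz":[-2,-1,-11.5],"delta_rot":[0,0,-0.01]},{"hand":0,"xyz":[-5,-2.6,-13.3],"delta_rot":[0,0,-0.03]},{"hand":0,"xyz":[-8,-4.2,-13.3],"delta_rot":[0,0,-0.04]},{"hand":0,"xyz":[-11.2,-5.8,-13.3],"delta_rot":[0,0,-0.05]},{"hand":0,"xyz":[-14.4,-7.5,-13.3],"delta_rot":[0,0,-0.06]},{"hand":0,"xyz":[-17.6,-9.2,-13.3],"delta_rot":[0,0,-0.07]},{"hand":0,"xyz":[-20.8,-10.9,-13.3],"delta_rot":[0,0,-0.08]},{"hand":0,"xyz":[-24,-12.5,-13.3],"delta_rot":[0,0,-0.09]},{"hand":0,"xyz":[-27,-14.1,-13.3],"delta_rot":[0,0,-0.1]}]'

```text
clock: 29.2
position: [517.1, -63.3, 164.0]
ee_rot: [0.712, -0.702, -0.0, 0.0]
contact_force: [0.3, -0.6, -0.5]
gripper_width: 58.2
```

```bash
python3 - <<'E'
from h import *
plan([631.4,113.6,165],-84.7)
E
```

```text
t 29.2 pos [517.1 -63.3 164. ] yaw -89.24 tilt 0.03 w 58.2 F [ 0.3 -0.6 -0.5]
xyz cm [-17.54, -11.66, -0.1] rot [0.0004, 0.0002, -0.0793] rows>= 5.0
```

>>> apply_moves --steps '[{"hand":0,"xyz":[-3,-2,0],"delta_rot":[0,0,-0.01]},{"hand":0,"xyz":[-6,-4,0],"delta_rot":[0,0,-0.02]},{"hand":0,"xyz":[-9,-6,0],"delta_rot":[0,0,-0.04]},{"hand":0,"xyz":[-12,-8,0],"delta_rot":[0,0,-0.05]},{"hand":0,"xyz":[-15,-10,0],"delta_rot":[0,0,-0.07]},{"hand":0,"xyz":[-17,-11.3,0],"delta_rot":[0,0,-0.08]},{"hand":0,"xyz":[-17.6,-11.7,0],"delta_rot":[0,0,-0.08]},{"hand":0,"xyz":[-17.6,-11.7,0],"delta_rot":[0,0,-0.08]},{"hand":0,"xyz":[-17.6,-11.7,0],"delta_rot":[0,0,-0.08]},{"hand":0,"xyz":[-17.6,-11.7,0],"delta_rot":[0,0,-0.08]},{"hand":0,"xyz":[-17.6,-11.7,0],"delta_rot":[0,0,-0.08]},{"hand":0,"xyz":[-17.6,-11.7,0],"delta_rot":[0,0,-0.08]}]'

```text
clock: 30.2
position: [631.2, 111.1, 164.5]
ee_rot: [0.738, -0.674, -0.0, -0.0]
contact_force: [0.0, 0.1, -0.3]
gripper_width: 58.2
```

```bash
python3 - <<'E'
from h import *
plan([631.5,113.6,64],-84.7)
p=snap('wrist','w21.png');overlay(p,'w21o.png')
E
```

```text
t 30.2 pos [631.2 111.1 164.5] yaw -84.8 tilt 0.0 w 58.2 F [ 0.   0.1 -0.3]
xyz cm [-0.25, -0.05, 10.05] rot [-0.0, 0.0001, -0.0017] rows>= 2.4
```

View pics/w21o.png

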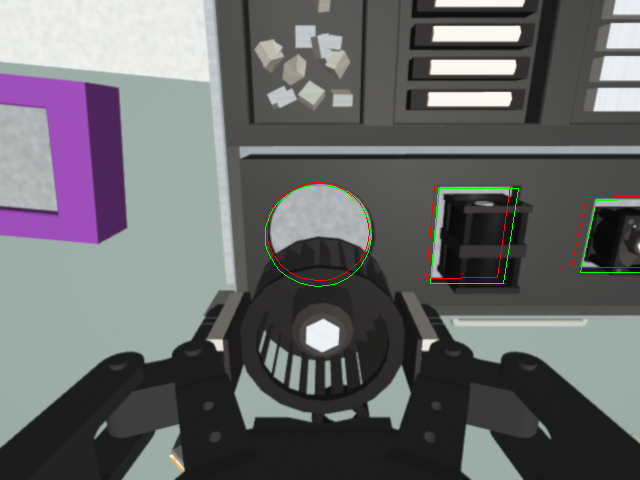

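>>> apply_moves --steps '[{"hand":0,"xyz":[-0.2,-0.05,2.5],"delta_rot":[0,0,0]},{"hand":0,"xyz":[-0.2,-0.05,5.5],"delta_rot":[0,0,0]},{"hand":0,"xyz":[-0.2,-0.05,7.8],"delta_rot":[0,0,0]},{"hand":0,"xyz":[-0.2,-0.05,8.5],"delta_rot":[0,0,0]},{"hand":0,"xyz":[-0.2,-0.05,8.8],"delta_rot":[0,0,0]},{"hand":0,"xyz":[-0.2,-0.05,8.8],"delta_rot":[0,0,0]},{"hand":0,"xyz":[-0.2,-0.05,9.1],"delta_rot":[0,0,0]},{"hand":0,"xyz":[-0.2,-0.05,9.4],"delta_rot":[0,0,0]},{"hand":0,"xyz":[-0.2,-0.05,9.7],"delta_rot":[0,0,0]},{"hand":0,"xyz":[-0.2,-0.05,9.9],"delta_rot":[0,0,0]},{"hand":0,"xyz":[-0.2,-0.05,10],"delta_rot":[0,0,0]},{"hand":0,"xyz":[-0.2,-0.05,10],"delta_rot":[0,0,0]}]'

```text
clock: 31.25
position: [632.0, 114.3, 64.2]
ee_rot: [0.739, -0.674, 0.0, -0.0]
contact_force: [-0.1, 0.1, -0.1]
gripper_width: 58.4
```

>>> apply_moves --steps '[{"hand":0,"xyz":[0,0,0],"delta_rot":[0,0,0]},{"hand":0,"xyz":[0,0,0],"delta_rot":[0,0,0]},{"hand":0,"xyz":[0,0,0],"delta_rot":[0,0,0]}]'

```text
clock: 31.5
position: [632.0, 114.3, 64.2]
ee_rot: [0.739, -0.674, 0.0, -0.0]
contact_force: [-0.1, -0.2, -0.8]
gripper_width: 58.5
```

```bash
python3 - <<'E'
from h import *
plan([631.5,113.2,64],-84.7)
p=snap('wrist','w22.png')
E
```

```text
t 31.5 pos [632.  114.3  64.2] yaw -84.72 tilt 0.01 w 58.5 F [-0.1 -0.2 -0.8]
xyz cm [0.11, 0.06, 0.02] rot [-0.0002, 0.0, -0.0003] rows>= 0.0
```

View pics/w22.png

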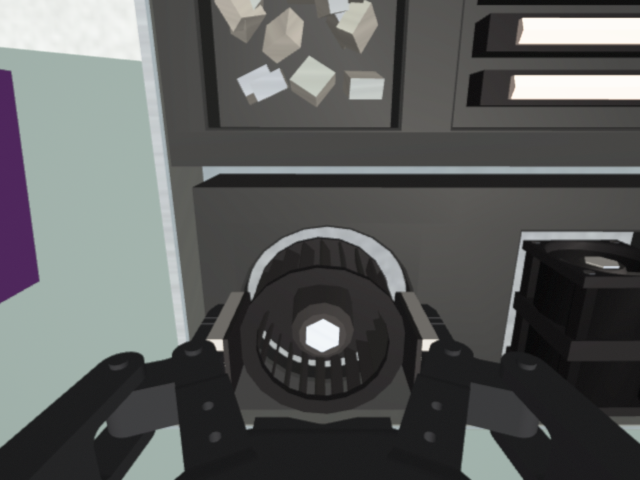

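>>> apply_moves --steps '[{"hand":0,"xyz":[0.1,0.03,0],"delta_rot":[0,0,0]},{"hand":0,"xyz":[0.15,0.03,0],"delta_rot":[0,0,0]},{"hand":0,"xyz":[0.15,0.03,0.05],"delta_rot":[0,0,0]},{"hand":0,"xyz":[0.15,0.03,0.1],"delta_rot":[0,0,0]},{"hand":0,"xyz":[0.15,0.03,0.1],"delta_rot":[0,0,0]},{"hand":0,"xyz":[0.15,0.03,0.1],"delta_rot":[0,0,0]}]'

```text
clock: 32.05
position: [631.9, 112.7, 64.1]
ee_rot: [0.739, -0.674, 0.0, -0.0]
contact_force: [-2.3, -1.5, 4.8]
gripper_width: 58.1
```

Contact with the floor (about 5 N). Release and lift.

>>> apply_moves --steps '[{"hand":0.85,"xyz":[0,0,0],"delta_rot":[0,0,0]},{"hand":0.85,"xyz":[0,0,0],"delta_rot":[0,0,0]},{"hand":1,"xyz":[0,0,0],"delta_rot":[0,0,0]},{"hand":1,"xyz":[0,0,0],"delta_rot":[0,0,0]},{"hand":1,"xyz":[0,0,0],"delta_rot":[0,0,0]},{"hand":1,"xyz":[0,0,-1],"delta_rot":[0,0,0]},{"hand":1,"xyz":[0,0,-3],"delta_rot":[0,0,0]},{"hand":1,"xyz":[0,0,-6],"delta_rot":[0,0,0]},{"hand":1,"xyz":[0,0,-9],"delta_rot":[0,0,0]},{"hand":1,"xyz":[0,0,-12],"delta_rot":[0,0,0]},{"hand":1,"xyz":[0,0,-12],"delta_rot":[0,0,0]},{"hand":1,"xyz":[0,0,-12],"delta_rot":[0,0,0]}]'

```text
clock: 33.05
position: [632.9, 113.2, 186.4]
ee_rot: [0.739, -0.674, 0.001, -0.003]
contact_force: [0.4, 0.7, 0.0]
gripper_width: 85.6
```

```bash
python3 - <<'E'
from h import *
plan([500,100,250],-84.7)
p=snap('wrist','w23.png'); S=snap('side','s23.png');
c=S['frame'][140:320,300:520]; cv2.imwrite('pics/s23c.png',cv2.resize(c,None,fx=3.5,fy=3.3,interpolation=cv2.INTER_CUBIC))
F={'fan60_mid':(660,-200.1,51),'fan40_mid':(650.5,-95.5,46),'twinfan_mid':(640.9,9,52),'blower_mid':(631.4,113.2,50)}
for P in(p,S):
  for n in F: print(n,F[n],[(np.round(r['xyz'],1).tolist(),round(r['confidence'],2)) for r in nets.pinpoint(P,n)[:2]])
for n in ['heatsink_mid','transformer_mid']: print(n,[(np.round(r['xyz'],1).tolist(),round(r['confidence'],2)) for r in nets.pinpoint(S,n)[:2]])
E
```

```text
t 33.05 pos [632.9 113.2 186.4] yaw -84.71 tilt 0.35 w 85.6 F [0.4 0.7 0. ]
xyz cm [0.08, 13.32, -6.43] rot [-0.0058, 0.0018, -0.0002] rows>= 3.5
fan60_mid (660, -200.1, 51) []
fan40_mid (650.5, -95.5, 46) [([652.3, -96.3, 46.6], 0.93)]
twinfan_mid (640.9, 9, 52) [([643.9, 9.3, 51.8], 0.73)]
blower_mid (631.4, 113.2, 50) [([630.9, 112.4, 51.6], 0.69)]
fan60_mid (660, -200.1, 51) [([657.0, -200.8, 53.0], 0.82), ([639.5, 6.6, 30.6], 0.43)]
fan40_mid (650.5, -95.5, 46) [([651.9, -99.7, 42.8], 0.7)]
twinfan_mid (640.9, 9, 52) [([641.5, 5.5, 49.6], 0.75)]
blower_mid (631.4, 113.2, 50) [([625.2, 118.3, 49.7], 0.94)]
heatsink_mid [([355.9, 316.1, 16.7], 0.88)]
transformer_mid [([416.8, 196.3, 24.1], 0.6)]
```

View pics/w23.png

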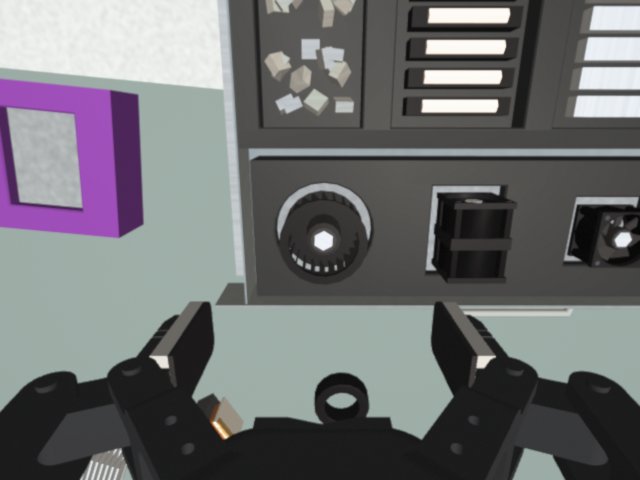

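View pics/s23c.png

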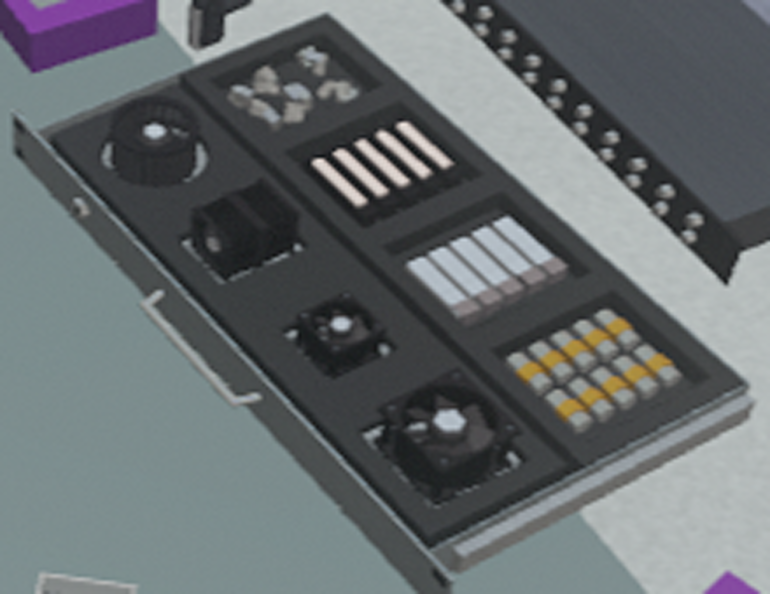

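```bash
python3 -c "
from h import *
print(workorder.job_done())"
```

```text
the job is handed in; nothing more can be done
None
```

All four fans are in the drawer, each in its own cut-out and the right way up, and I handed the job in at about 33 s with the gripper open and clear. No verdict is reported, so the results below are my own last checks.

- **Setting down:** the small fan, large fan and blower each showed about 5 N of upward force on the cut-out floor before I let go. The long double fan showed only 1.7 N. I released it at the height worked out from its grasp, and it did not look dropped.
- **Wrist and side views:** each fan shows free gaps inside its cut-out, none is tilted, and the measured heights match lying on the floor to within about 3 mm.
- **Position:** most estimates were within about 4 mm of the cut-out centres. One side-view estimate put the blower about 8 mm off. The wrist view put it within 1 mm and the pictures showed gaps around it, so I went with the wrist view. The large fan was out of the last wrist picture, so its wrist check comes from just after it was placed.
- **Heat sink and transformer:** both were found at their starting places to within measuring error, and I never touched them.

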